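# Pack the finished parts from the marking-out bench into the plywood tray

## Task

The hub already stands in the small plywood tray; finish packing it with the three other metal parts. First swing the hold-down clamp of the marking jig up and back over centre so that it stays open, with the block still in its seat; then pack the block, the square bar from the sloping rest and the round pin from the bench into the tray beside the hub, set down gently, not dropped, until all four stand upright and flat on the tray's floor. Do not knock the can, the jar or the wood offcut about, and leave the clamp open.

Things in the scene. Friction and masses are not known exactly. Their poses are not given: they have to be found in the camera images.
- tray: Open plywood packing tray, fixed: outside 148 (x) x 78 (y) x 31 high, walls and floor 6; inside 136 x 66 x 25 deep. Origin: centre of its underside. The hub stands at its +x end; beside it, along x, just fit the block (60 mm side across y) and the bar and pin side by side across y. No room for fingers between walls and parts: grip near the tops, and put the short bar in before the tall pin
- tray_in (a point): Centre of the tray's inner floor, 6 above the tray's underside; axes as the tray
- rack: Dark steel sloping rest, fixed, 100 x 180: a plate sloped 25 degrees, rising to 63 above the bench at its +x edge. Origin: on the bench, 35 to -x of its middle. The bar stands flat on the plate, its underside centre at x = 35, 40 above the bench, y anywhere from -55 to 55, its top leaning 25 degrees to -x, behind a full-width lip on the downhill side, 22 high along the bar
- nest: Marking jig, fixed: aluminium plate 140 (x) x 90 (y) x 12 thick. Origin: centre of its underside; z up. The block's seat is centred at x = -20, with 8 mm high rails at both y sides and one behind it at +x. Two steel cheeks at x = 15 to 37, |y| = 11 to 17, 98 high, carry the clamp's hinge
- clamp (a joint): Hold-down clamp arm, hinge along the jig's y axis, rad. 0: closed, its pad on the block; grows as the arm swings up and over towards the jig's +x; stop at 1.9. By its weight the arm falls shut if let go below about 0.8 and falls fully open beyond about 1.3; about 1 N at the grip moves it
- clamp_grip (a point): Centre of the black rubber grip on the end of the clamp arm: 18 x 18 x 32 high when closed, 18 across the jig's y. Closed, it stands 42 towards the jig's -x from the hinge and 46 above it; the arm and its stem are no wider than the grip (14). Pinch it from above across the jig's y
- clamp_hinge (a point): Hinge axis of the clamp arm, 22 towards +x from the jig's origin and 87 above the bench; axes as the jig
- block: Aluminium block 40 (x) x 60 (y) x 60 high, two small dark holes on top. Origin: centre of its underside. Starts in the jig, axes as the jig, underside 12 above the bench, under the clamp. About 0.4 kg
- hub: Aluminium turned hub: base disc 60 diameter x 24 high, boss 34 diameter above it, 65 high in all. Origin: centre of its underside, z up along its axis. Starts upright in the tray, 0 to 3 from the +x wall; it may be nudged but must stay upright in the tray. About 0.35 kg
- bar: Steel square bar 30 x 30 x 62 high. Origin: centre of its underside, z along its length (leaning 25 degrees at the start). About 0.43 kg
- pin: Round steel pin 30 diameter x 100 high, standing on the bench. Origin: centre of its underside. About 0.5 kg
- can: Bystander: dark metal can 42 diameter x 60 high, origin centre of underside; leave it standing where it is
- jar: Bystander: small glass jar with black lid, 44 diameter x 55 high, origin centre of underside; leave it where it is
- offcut: Bystander: wood offcut 100 x 50 x 30 high, origin centre of underside; leave it where it is
Things that resemble listed ones, but are neither listed nor needed, are in the scene too. Leave any purple look-alike of the bar alone.

How it is judged:
On the way:
1. the clamp is swung open (beyond 1.6 rad) with the block still in its seat (value of joint clamp above 1.6 rad and distance of block from where it was at the start of the episode below 0.008 m), for 0.2 s.
At the end, for the whole second after the job is handed in: The block, hub, bar and pin are all inside the tray, each with its underside within 4 mm of the tray's floor, its own z axis up within 0.08 rad, at rest; the clamp is open beyond 1.6 rad (x of block in the frame of tray_in between -0.05 and 0.05 m and y of block in the frame of tray_in between -0.02 and 0.02 m and z of block in the frame of tray_in between -0.004 and 0.004 m and angle between each of block, hub, bar, pin's own z axis and vertical below 0.08 rad and linear speed of each of block, hub, bar, pin below 0.02 m/s and x of hub in the frame of tray_in between -0.04 and 0.04 m and y of hub in the frame of tray_in between -0.0055 and 0.0055 m and z of hub in the frame of tray_in between -0.004 and 0.004 m and x of bar in the frame of tray_in between -0.0545 and 0.0545 m and y of bar in the frame of tray_in between -0.0195 and 0.0195 m and z of bar in the frame of tray_in between -0.004 and 0.004 m and x of pin in the frame of tray_in between -0.0545 and 0.0545 m and y of pin in the frame of tray_in between -0.0195 and 0.0195 m and z of pin in the frame of tray_in between -0.004 and 0.004 m and value of joint clamp above 1.6 rad); the robot touches nothing.
It fails at once if the can is moved more than 20 mm or tipped (distance of can from where it was at the start of the episode above 0.02 m or angle between can's own z axis and vertical above 0.3 rad).
It fails at once if the jar is moved more than 20 mm or tipped (distance of jar from where it was at the start of the episode above 0.02 m or angle between jar's own z axis and vertical above 0.3 rad).
It fails at once if the offcut is moved more than 20 mm or tipped (distance of offcut from where it was at the start of the episode above 0.02 m or angle between offcut's own z axis and vertical above 0.3 rad).
It fails at once if a part is dropped or slammed into the tray (over 80 N) (contact force between any of block, hub, bar, pin and tray above 80 N).
It also fails if it takes over 72 s, if anything falls off the work surface, if the arm or the gripper's body presses on something with over 40 N, if the wrist force passes 120 N, or if a joint passes its speed limit or range.

## Robot

A 6-joint arm with a two-finger parallel gripper is mounted at the origin on the work surface. World frame = base frame: x ahead of the robot, y to its left, z up, the work surface at z = 0. Lengths are in m, angles in rad, forces in N, time in s.
With the tool pointing down it reaches from about 0.3 to 0.875 m from the base axis. Payload 6.4 kg.
Tool frame: the origin (TCP) lies midway between the tips of the shut fingers; the grasp point (between the pads) lies 19 mm behind it; z points along the fingers, y is the line along which they close (so a half turn about z gives the same grasp; the last joint's range is limited). The gripper opens to 85 mm and grips with 20 to 120 N. Pads are 22 mm wide; open, the fingers measure 114 mm over their backs; the gripper's body (76 mm by 85 mm) begins 54 mm behind the grasp point. The pads swing forward as they close: fully open they stand 13 mm farther back than shut.
Start: joints at [1.09, 0.181, 1.607, -0, 1.354, -0.206], TCP at [0.156, 0.553, 0.231] pointing down, gripper open.
Joint ranges: [-2.99, 2.99], [-0.89, 2.07], [0.3, 2.58], [-1.14, 4.28], [0, 2.63], [-3.12, 3.12]. Speed limits (rad/s): [2.57, 2.57, 3.01, 3.14, 3.14, 3.14].

## Interface

Orientations are given as a unit quaternion [w, x, y, z].
In Python, from bench import ctrl, vision, workorder gives the robot as it stands. The module is installed in compiled form; this text tells all that it offers.
- The arm moves only by the tool servo_tool, never from a script. Its argument "steps" is a list of rows, each an object of numbers: "dx", "dy", "dz": the shift along the world's x, y, z as a fraction of full scale; "wx", "wy", "wz": the turn, a rotation vector about the world's x, y, z as a fraction of full scale. A call has exactly 5 rows; each row is the pose to reach, as a shift and turn from the pose commanded when the call began, turning the shorter way round; what a row does not reach only later rows make up. Full scale, the value 1, is 100 mm for a shift and pi rad for a turn. A row lasts 1/12 s, in which the tool goes at most 41.7 mm and 7.16 degrees, less where a joint would pass 70% of its speed; a pose out of reach is approached as far as the arm can. A call with a number of a shift or a turn outside -1 to 1 is refused whole. A call with a gripper value outside its range is refused whole. "jaw" is the opening, from 0 (shut) to 1 (fully open), set as the call begins (left out, the last holds). The fingers move at their own pace and stop on an object; the grip force is fixed at half the most. Time passes only in rows, so rows that repeat a pose let the fingers close, or fill a call up. It gives the time, the measured TCP pose, the force, the opening and the grip force at its end, in the units of the state.
- ctrl.get_obs(): the state, without advancing time (a new reading comes with each control period).
- vision.camera(name): name is "scene" or "top" or "wrist"; returns a dict with "frame" (384x512x3 uint8, red, green, blue), "vfov" (degrees; the focal length in pixels is half the picture's height over the tangent of half this angle, whatever the lens; pixels are square), "cx", "cy" (the principal point, pixels), "camera_from_world" (4x4, takes a point from world to camera coordinates). Camera axes: x right, y up, looking along -z (the intrinsics and any distortion apply to the point x, -y, -z); pixel columns grow to the right and rows downward; lengths in m; the calibration is good to about 2 mm. A picture is of the moment at which its call begins. There is no depth.
- workorder.hand_in(): hands the job in; it is judged then, once.
The state is a dict: "time_s": time; "q": joint angles; "dq": joint speeds; "joint_efforts": joint torques, N m; "eef_pos": TCP position; "eef_rot": TCP orientation; "wrist_force": force on the tool from outside, world axes, zero at the start; "torque": the same for the moment, N m; "opening": opening from 0.0 (shut) to 1.0 (fully open); "grasp_force": force on a finger pad.
Only numpy, scipy, OpenCV 4.12 (cv2) and the standard library are available. Lean on these libraries where they do the work, as an engineer would, in place of code of your own. Each camera call takes 0.05 s, during which the arm holds its last target. There are 200 camera calls.

## Working session

There is one attempt and no reset: what is moved stays moved. The work goes in short steps, Python scripts to look and compute and a tool call to move; the robot and the scene stay as the last step left them, time stands still between calls to the robot, and variables do not carry over. Pictures are saved under pics/ and viewed, at most 10 in all, crops included, and the job is handed in when it is done.

Besides the shell and the picture viewer there is one more tool, called after ">>>" as name([rows], argument=value, ...), one row to a line, values as JSON. servo_tool: Moves the arm, as the interface text tells. Its arguments: {"type":"object","properties":{"steps":{"type":"array","items":{"type":"object","properties":{"dx":{"type":"number"},"dy":{"type":"number"},"dz":{"type":"number"},"wx":{"type":"number"},"wy":{"type":"number"},"wz":{"type":"number"}}}},"jaw":{"type":"number"}},"required":["steps"]}

```bash
mkdir -p pics; cat > h.py <<'E'
import numpy as np, cv2
from bench import ctrl, vision, workorder
def cam(n):
    c=vision.camera(n); return c
def save(c,fn,crop=None):
    f=c["frame"][:,:,::-1]
    if crop: 
        a,b,d,e=crop; f=f[b:e,a:d]
    cv2.imwrite("pics/"+fn,f)
def ray(c,u,v):
    f=c["frame"].shape[0]/2/np.tan(np.radians(c["vfov"])/2)
    T=np.array(c["camera_from_world"]); R=T[:3,:3]; o=-R.T@T[:3,3]
    d=R.T@np.array([(u-c["cx"])/f,-(v-c["cy"])/f,-1]); return o,d
def onz(c,u,v,z):
    o,d=ray(c,u,v); return o+d*(z-o[2])/d[2]
def proj(c,p):
    f=c["frame"].shape[0]/2/np.tan(np.radians(c["vfov"])/2)
    T=np.array(c["camera_from_world"]); q=T[:3,:3]@np.array(p)+T[:3,3]
    return c["cx"]+f*q[0]/-q[2], c["cy"]-f*q[1]/-q[2]
E
python3 - <<'E'
from h import *
import pickle
o=ctrl.get_obs(); print(o)
fr=[]
for n in ["scene","top","wrist"]:
    c=cam(n); pickle.dump(c,open(n+".pkl","wb")); print(n,c["vfov"],c["cx"],c["cy"],{k for k in c}, ray(c,c["cx"],c["cy"]))
    save(c,n+"0.png")
E
```

```text
{'time_s': 0.0, 'q': array([ 1.08970764e+00,  1.81534390e-01,  1.60800094e+00, -3.80413511e-06,
        1.35379329e+00, -2.06287056e-01]), 'dq': array([ 0.00081882,  0.00037955, -0.00169698,  0.0007776 ,  0.00119188,
       -0.00241299]), 'joint_efforts': array([-4.46597214e-04, -4.44858134e+01, -3.51338947e+01, -8.55812368e-05,
        8.89572082e-03,  5.09565416e-05]), 'eef_pos': array([0.15574842, 0.55293679, 0.2303913 ]), 'eef_rot': array([-2.90729127e-04,  1.36968433e-01,  9.90575032e-01, -8.17849707e-04]), 'wrist_force': array([ 0.39973813, -0.02566454, -0.27931527]), 'torque': array([-0.05379212,  0.01353074, -0.02315898]), 'grasp_force': 0.0, 'opening': 0.999198501461174}
scene 48.91572396102211 253.24186377316093 196.60608605227912 {'vfov', 'camera_from_world', 'cx', 'cy', 'frame'} (array([1.20140797, 0.40283091, 0.78939198]), array([-0.63793226, -0.32126585, -0.69987905]))
top 55.240030562299815 251.11630936874136 190.50008798021832 {'vfov', 'camera_from_world', 'cx', 'cy', 'frame'} (array([0.49372185, 0.10347318, 1.01635115]), array([ 0.12603061, -0.02584129, -0.99168973]))
wrist 62.45170532464244 256.43980430241163 200.79746552955177 {'vfov', 'camera_from_world', 'cx', 'cy', 'frame'} (array([0.08803345, 0.57340434, 0.37363506]), array([ 0.26813326, -0.07903992, -0.96013397]))
```

View pics/scene0.png

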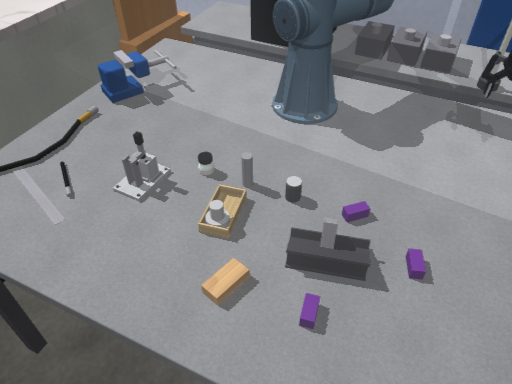

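View pics/top0.png

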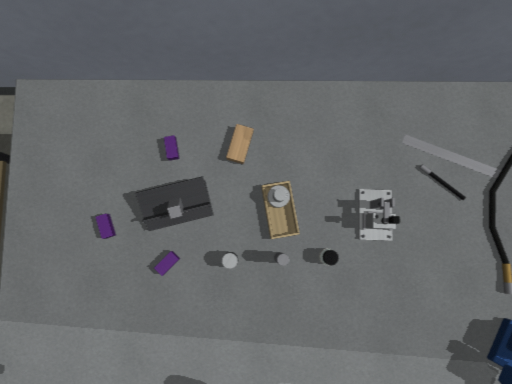

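The scene view shows the jig at (143,175), tray (224,210), pin (247,170), rack (328,250), can (293,190), jar (205,163) and offcut (226,280). The top view shows the jig at (376,215), tray (280,210), pin (282,259) and bar (175,210). Next I'll enlarge these for detail.

```bash
python3 - <<'E'
from h import *
import pickle
t=pickle.load(open("top.pkl","rb")); s=pickle.load(open("scene.pkl","rb"))
def cr(c,x,y,w,h,k): return cv2.resize(c["frame"][y:y+h,x:x+w,::-1],(w*k,h*k),interpolation=cv2.INTER_CUBIC)
a=np.hstack([cr(t,345,180,66,70,6),cr(t,255,175,66,70,6)])
b=np.hstack([cr(t,130,170,88,60,4),cr(s,105,125,110,60,4)])
b=b[:,:792]
cv2.imwrite("pics/m1.png",np.vstack([cv2.resize(a[:,:],(792,420))[:350],b[:, :792] if b.shape[1]>=792 else np.pad(b,((0,0),(0,792-b.shape[1]),(0,0)))]))
E
```

```text
(no output)
```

View pics/m1.png

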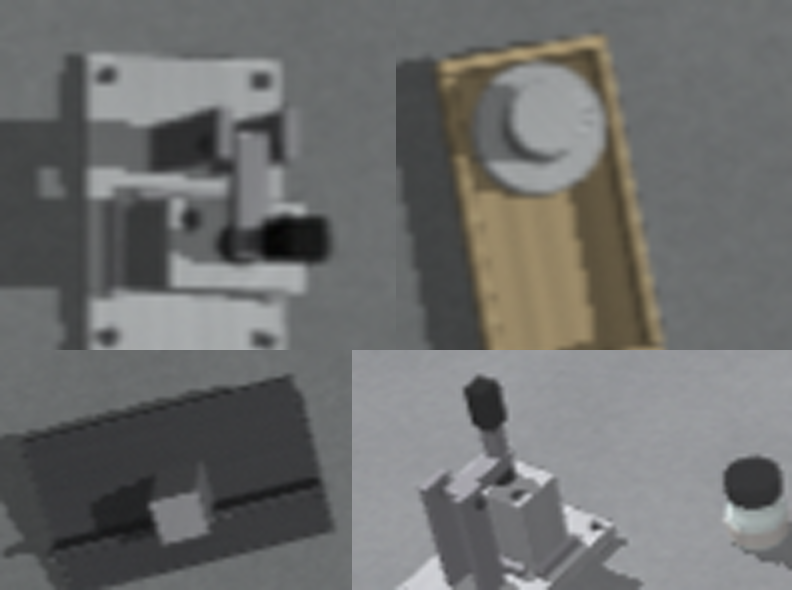

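The montage shows jig +x upwards in the top view (grip at px (392,220), block behind it), the hub at the tray's upper end, and the bar's top face at about (174.5,212).

```bash
python3 - <<'E'
from h import *
import pickle
t=pickle.load(open("top.pkl","rb")); s=pickle.load(open("scene.pkl","rb"))
def comp(c,m,x0,y0,x1,y1):
    k=np.zeros_like(m); k[y0:y1,x0:x1]=m[y0:y1,x0:x1]
    cs,_=cv2.findContours(k,cv2.RETR_EXTERNAL,cv2.CHAIN_APPROX_NONE)
    cs=sorted(cs,key=cv2.contourArea)[::-1]
    return cs
def rect(c,pts,z,nm):
    w=np.array([onz(c,p[0],p[1],z)[:2] for p in pts],dtype=np.float32)
    r=cv2.minAreaRect(w*1000); print(nm,np.round(r[0],1),np.round(r[1],1),round(r[2],2)); return r
f=t["frame"].astype(int); hsv=cv2.cvtColor(t["frame"],cv2.COLOR_RGB2HSV); g=f.sum(2)/3
# tray
wood=((f[:,:,0]-f[:,:,2])>35).astype(np.uint8)
cs=comp(t,wood,255,170,310,250); print(cv2.contourArea(cs[0])); rect(t,cs[0][:,0,:],.031,"tray")
# jig
br=((g>150)).astype(np.uint8)
cs=comp(t,br,345,180,410,250)
p=np.vstack([c for c in cs if cv2.contourArea(c)>4])[:,0,:]; print(p.min(0),p.max(0)); rect(t,p,.012,"jig")
# bar top
for th in (85,100,115,130):
  cs=comp(t,(g>th).astype(np.uint8),160,198,190,225)
  if cs: rect(t,cs[0][:,0,:],.096,"bar%d"%th)
# rack
cs=comp(t,(g<72).astype(np.uint8),125,170,220,235); 
for c in cs[:2]: print(cv2.contourArea(c)); print(cv2.approxPolyDP(c,3,True)[:,0].tolist())
# pin, can, jar tops
print(np.round(g[190,280:290]), 'bench',g[300,250:255], 'pin')
print(np.round(g[250:270:2,270:296:2]).astype(int))
pu=((f[:,:,2]-f[:,:,1])>40).astype(np.uint8)
for c in comp(t,pu,0,80,512,320)[:4]: rect(t,c[:,0,:],.02,"purple")
print(np.round(g[196:226:2,160:192:2]).astype(int))
E
```

```text
466.0
tray [545.9  -2.7] [101.5  73.7] 9.36
[360 189] [395 239]
jig [ 555.4 -270.8] [ 95.8 138. ] 89.63
bar85 [558.9 269.9] [28.7 34.4] 18.47
bar100 [558.6 270.7] [27.4 29.7] 13.98
bar115 [558.5 270.9] [26.8 28.2] 16.78
3030.0
[[205, 182], [198, 177], [125, 194], [136, 215], [132, 220], [139, 220], [144, 229], [150, 230], [211, 215]]
[158. 156. 156. 159. 162. 164. 157. 138.  99.  85.] bench [108.         108.33333333 108.33333333 109.66666667 109.66666667] pin
[[105 108 107 108 110 107 107 108 107 107 106 108 107]
 [ 67  70  73  68  63  74  96 107 108 110 110 108 110]
 [ 68  66  61  46  50  85 122 124 108 108 108 107 110]
 [ 68  67  51  47  94 127 129 130 128 116 108 111 107]
 [ 68  68  53  57 125 128 130 130 129 121 108 108 108]
 [ 70  69  61  57 125 130 131 130 130 130 109 111 112]
 [ 73  73  74  72 106 131 131 129 130 120 108 107 110]
 [107 108 108 107 102 124 129 129 119 109 110 110 111]
 [106 106 106 105 106 106 109 112 112 110 108 107 109]
 [107 107 108 106 106 107 105 109 109 111 110 110 110]]
purple [527.4 470.3] [61.6 34.8] 18.38
purple [427.  304.8] [30.1 62.5] 45.0
purple 
[... 336 characters left out ...]
  74  85  72  59  60  59  59]
 [ 36  37  38  38  57  68  70 104 123 128  88  79  59  57  47  42]
 [ 37  37  37  43 123 125 127 127 128 126  96  73  32  28  31  36]
 [ 35  36  38  39  97 127 127 126 128 127 112  73  56  60  59  62]
 [ 36  36  28  27  80 125 126 127 127 128 121  87  57  62  60  60]
 [ 25  24  27  26  51 128 125 128 126 129 127  71  60  60  59  60]
 [ 45  37  37  45  50 103 126 126 123 119  82  63  59  59  58  60]
 [ 50  57  58  58  58  81  78  68  60  57  57  59  60  61  60  59]
 [ 59  59  57  58  58  58  58  58  58  59  59  58  58  57  64  61]
 [ 59  58  58  57  58  58  58  58  58  57  63  60  83 103 107 109]
 [ 59  59  58  58  58  57  63  60  83 102 105 109 108 110 110 107]]
```

>>> servo_tool([
  {"dx": 0.25, "dy": -0.25, "wz": 0.03},
  {"dx": 0.5, "dy": -0.5, "wz": 0.06},
  {"dx": 0.75, "dy": -0.75, "wz": 0.09},
  {"dx": 1, "dy": -1, "wz": 0.12},
  {"dx": 1, "dy": -1, "wz": 0.14},
], jaw=1)

```text
$.steps[0]: bad value
```

>>> servo_tool([
  {"dx": 0.25, "dy": -0.25},
  {"dx": 0.5, "dy": -0.5},
  {"dx": 0.75, "dy": -0.75},
  {"dx": 1, "dy": -1},
  {"dx": 1, "dy": -1},
])

```text
$.steps[0]: bad value
```

>>> servo_tool([
  {"dx": 0.25, "dy": -0.25},
  {"dx": 0.5, "dy": -0.5},
  {"dx": 0.75, "dy": -0.75},
  {"dx": 1, "dy": -1},
  {"dx": 1, "dy": -1},
])

```text
$.steps[0]: bad value
```

```bash
python3 - <<'E'
from h import *
import pickle
c=cam("wrist"); pickle.dump(c,open("w1.pkl","wb")); o=ctrl.get_obs(); print(o["eef_pos"],o["eef_rot"],o["time_s"],ray(c,c["cx"],c["cy"]))
t=pickle.load(open("top.pkl","rb")); print(onz(t,283.5,259.5,.1))
print(proj(c,[.5587,.2707,.096]))
E
```

```text
[0.15588129 0.55313276 0.23073676] [-1.70366710e-04  1.36980526e-01  9.90573596e-01 -5.07991192e-04] 0.2 (array([0.08805503, 0.57344565, 0.37374878]), array([ 0.26823513, -0.07884495, -0.96012155]))
[0.4384906  0.00085125 0.1       ]
(np.float64(132.82810529612266), np.float64(532.1370028806099))
```

>>> servo_tool([
  {"dx": 0.1, "dy": -0.25},
  {"dx": 0.2, "dy": -0.5},
  {"dx": 0.2, "dy": -0.75},
  {"dx": 0.2, "dy": -1},
  {"dx": 0.2, "dy": -1},
])

```text
$.steps[0]: bad value
```

>>> servo_tool([
  {"dy": -0.25},
  {"dy": -0.5},
  {"dy": -0.75},
  {"dy": -1},
  {"dy": -1},
])

```text
$.steps[0]: bad value
```

```bash
python3 - <<'E'
from h import *
import pickle
c=cam("wrist"); pickle.dump(c,open("w2.pkl","wb")); o=ctrl.get_obs(); print(o["eef_pos"],o["eef_rot"],o["time_s"])
a=pickle.load(open("w1.pkl","rb"))
cv2.imwrite("pics/w12.png",cv2.resize(np.vstack([a["frame"],c["frame"]])[:,:,::-1],(400,600)))
im=np.hstack([a["frame"],c["frame"]])[:,:,::-1]; cv2.imwrite("pics/w12.png",cv2.resize(im,(800,300),interpolation=cv2.INTER_AREA))
E
```

```text
[0.15588193 0.55322849 0.23087044] [-1.40063547e-04  1.36958185e-01  9.90576752e-01 -3.66158004e-04] 0.25
```

View pics/w12.png

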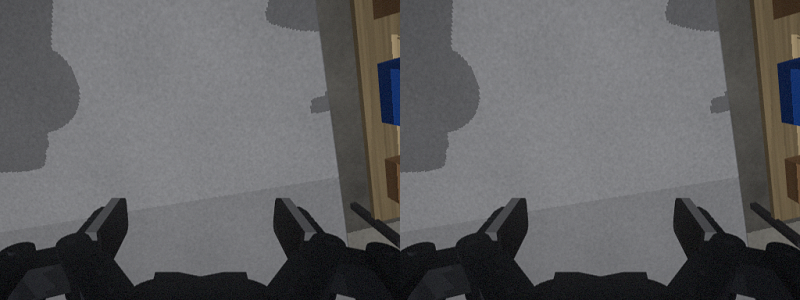

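The moves were refused (all six keys are probably needed). The picture shows only bare bench, with the fingers along the bottom edge.

>>> servo_tool([
  {"dx": 0.25, "dy": -0.25, "dz": 0, "wx": 0, "wy": 0, "wz": 0.03},
  {"dx": 0.5, "dy": -0.5, "dz": 0, "wx": 0, "wy": 0, "wz": 0.06},
  {"dx": 0.75, "dy": -0.75, "dz": 0, "wx": 0, "wy": 0, "wz": 0.09},
  {"dx": 1, "dy": -1, "dz": 0, "wx": 0, "wy": 0, "wz": 0.12},
  {"dx": 1, "dy": -1, "dz": 0, "wx": 0, "wy": 0, "wz": 0.14},
], jaw=1)

```text
time_s: 0.67
eef_pos: [0.2597, 0.45, 0.2312]
eef_rot: [0.001, -0.083, 0.997, -0.001]
wrist_force: [-0.1, 0.1, -0.5]
opening: 0.999
grasp_force: 0.0
```

>>> servo_tool([
  {"dx": 0.25, "dy": -0.25, "dz": 0, "wx": 0, "wy": 0, "wz": 0},
  {"dx": 0.5, "dy": -0.5, "dz": 0, "wx": 0, "wy": 0, "wz": 0},
  {"dx": 0.75, "dy": -0.75, "dz": 0, "wx": 0, "wy": 0, "wz": 0},
  {"dx": 1, "dy": -1, "dz": 0, "wx": 0, "wy": 0, "wz": 0},
  {"dx": 1, "dy": -1, "dz": 0, "wx": 0, "wy": 0, "wz": 0},
])

```text
time_s: 1.08
eef_pos: [0.3599, 0.3498, 0.2314]
eef_rot: [0.001, -0.08, 0.997, -0.001]
wrist_force: [0.3, -1.1, -0.3]
opening: 0.998
grasp_force: 0.0
```

>>> servo_tool([
  {"dx": 0.25, "dy": -0.25, "dz": 0, "wx": 0, "wy": 0, "wz": 0},
  {"dx": 0.5, "dy": -0.5, "dz": 0, "wx": 0, "wy": 0, "wz": 0},
  {"dx": 0.75, "dy": -0.75, "dz": 0, "wx": 0, "wy": 0, "wz": 0},
  {"dx": 1, "dy": -1, "dz": 0, "wx": 0, "wy": 0, "wz": 0},
  {"dx": 1, "dy": -1, "dz": 0, "wx": 0, "wy": 0, "wz": 0},
])

```text
time_s: 1.5
eef_pos: [0.4597, 0.2497, 0.2314]
eef_rot: [0.001, -0.08, 0.997, -0.001]
wrist_force: [-0.8, -0.1, -0.2]
opening: 1.0
grasp_force: 0.0
```

>>> servo_tool([
  {"dx": 0.25, "dy": 0, "dz": 0, "wx": 0, "wy": 0, "wz": 0},
  {"dx": 0.5, "dy": 0, "dz": 0, "wx": 0, "wy": 0, "wz": 0},
  {"dx": 0.75, "dy": 0, "dz": 0, "wx": 0, "wy": 0, "wz": 0},
  {"dx": 1, "dy": 0, "dz": 0, "wx": 0, "wy": 0, "wz": 0},
  {"dx": 1, "dy": 0, "dz": 0, "wx": 0, "wy": 0, "wz": 0},
])

```text
time_s: 1.92
eef_pos: [0.5591, 0.2533, 0.2307]
eef_rot: [0.001, -0.082, 0.997, -0.0]
wrist_force: [-0.1, -0.4, -0.6]
opening: 1.0
grasp_force: 0.0
```

```bash
python3 - <<'E'
from h import *
import pickle
c=cam("wrist"); pickle.dump(c,open("w1.pkl","wb")); o=ctrl.get_obs(); print(o["eef_pos"],o["eef_rot"],o["time_s"],ray(c,c["cx"],c["cy"]))
print(proj(c,[.5587,.2707,.096]))
E
```

```text
[0.55706841 0.25352963 0.23053442] [-3.41861707e-04 -8.18712698e-02  9.96642853e-01 -3.06232645e-05] 1.9667 (array([0.4893766 , 0.24269547, 0.37380645]), array([ 0.27702007,  0.04363247, -0.95987295]))
(np.float64(275.1220233789631), np.float64(192.1142815535488))
```

>>> servo_tool([
  {"dx": 0.1, "dy": -0.25, "dz": 0, "wx": 0, "wy": 0, "wz": 0},
  {"dx": 0.2, "dy": -0.5, "dz": 0, "wx": 0, "wy": 0, "wz": 0},
  {"dx": 0.3, "dy": -0.75, "dz": 0, "wx": 0, "wy": 0, "wz": 0},
  {"dx": 0.3, "dy": -1, "dz": 0, "wx": 0, "wy": 0, "wz": 0},
  {"dx": 0.3, "dy": -1, "dz": 0, "wx": 0, "wy": 0, "wz": 0},
])

```text
time_s: 2.38
eef_pos: [0.5854, 0.1503, 0.2311]
eef_rot: [-0.001, -0.081, 0.997, -0.001]
wrist_force: [0.4, 0.3, -0.6]
opening: 0.995
grasp_force: 0.0
```

>>> servo_tool([
  {"dx": 0, "dy": -0.25, "dz": 0, "wx": 0, "wy": 0, "wz": 0},
  {"dx": 0, "dy": -0.5, "dz": 0, "wx": 0, "wy": 0, "wz": 0},
  {"dx": 0, "dy": -0.75, "dz": 0, "wx": 0, "wy": 0, "wz": 0},
  {"dx": 0, "dy": -1, "dz": 0, "wx": 0, "wy": 0, "wz": 0},
  {"dx": 0, "dy": -1, "dz": 0, "wx": 0, "wy": 0, "wz": 0},
])

```text
time_s: 2.8
eef_pos: [0.5852, 0.051, 0.2313]
eef_rot: [-0.0, -0.081, 0.997, -0.001]
wrist_force: [0.1, -0.2, -0.1]
opening: 0.998
grasp_force: 0.0
```

```bash
python3 - <<'E'
from h import *
import pickle
c=cam("wrist"); pickle.dump(c,open("w2.pkl","wb")); o=ctrl.get_obs(); print(o["eef_pos"],o["eef_rot"],o["time_s"])
a=pickle.load(open("w1.pkl","rb"))
im=np.hstack([a["frame"],c["frame"]])[:,:,::-1]; cv2.imwrite("pics/w12b.png",cv2.resize(im,(800,300),interpolation=cv2.INTER_AREA))
E
```

```text
[0.58523473 0.05284954 0.23131978] [-2.17535893e-04 -8.12480700e-02  9.96693880e-01  1.18565894e-04] 2.85
```

View pics/w12b.png

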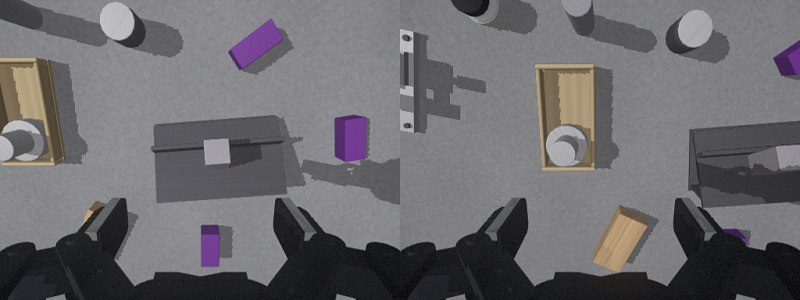

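Left half (w1): bar top at about (278,194) and the rack seen square-on. Right half (w2): the whole tray at about x 173–251, y 83–217, hub at (210,190), pin top cut off at the top edge. Measuring these.

```bash
cat >> h.py <<'E'
def comp(m,x0,y0,x1,y1):
    k=np.zeros(m.shape,np.uint8); k[y0:y1,x0:x1]=m[y0:y1,x0:x1]
    return sorted(cv2.findContours(k,cv2.RETR_EXTERNAL,cv2.CHAIN_APPROX_NONE)[0],key=cv2.contourArea)[::-1]
def rect(c,pts,z,nm):
    w=np.array([onz(c,p[0],p[1],z)[:2] for p in pts],dtype=np.float32)
    r=cv2.minAreaRect(w*1000); print(nm,np.round(r[0],1),np.round(r[1],1),round(r[2],2)); return r
E
python3 - <<'E'
from h import *
import pickle
a=pickle.load(open("w1.pkl","rb"));b=pickle.load(open("w2.pkl","rb"))
f=a["frame"].astype(int); g=f.sum(2)/3
for th in (110,130,150):
  cs=comp(g>th,250,165,305,225); rect(a,cs[0][:,0],.096,"bar%d"%th)
  r=cv2.minAreaRect(cs[0]);print(r)
# rack plate corners
cs=comp(g<85,185,140,375,270); print(cv2.contourArea(cs[0]),cv2.approxPolyDP(cs[0],4,True)[:,0].tolist())
f=b["frame"].astype(int); g=f.sum(2)/3
wood=(f[:,:,0]-f[:,:,2])>25
cs=comp(wood,160,70,270,230); h=cv2.convexHull(cs[0]); r=rect(b,h[:,0],.031,"tray")
print(np.round([onz(b,*p,.031)*1000 for p in cv2.approxPolyDP(h,4,True)[:,0]],1).tolist(), cv2.approxPolyDP(h,4,True)[:,0].tolist())
# hub
for th in (130,150,165):
  cs=comp((g>th)&~wood,180,140,262,220); print(th,[ (cv2.contourArea(c),cv2.minEnclosingCircle(c)) for c in cs[:2]])
im=cv2.resize(b["frame"][70:230,150:270,::-1],(360,480),interpolation=cv2.INTER_CUBIC)
ia=cv2.resize(a["frame"][140:270,190:380,::-1],(437,299),interpolation=cv2.INTER_CUBIC)
ia=np.pad(ia,((0,181),(0,0),(0,0)))
cv2.imwrite("pics/m2.png",np.hstack([im,ia]))
E
```

```text
bar110 [562.  273.2] [35.2 30. ] 16.23
((277.3115234375, 195.92623901367188), (37.391258239746094, 32.68340301513672), 84.80557250976562)
bar130 [559.8 272.9] [29.9 29.5] 14.01
((277.2235412597656, 193.4058837890625), (31.829050064086914, 32.28922653198242), 85.60128784179688)
bar150 [559.8 272.8] [29.6 29.2] 14.39
((277.0758972167969, 193.41033935546875), (31.39119529724121, 31.806421279907227), 85.2363510131836)
1305.5 [[264, 216], [272, 211], [272, 216], [283, 216], [277, 212], [292, 210], [290, 216], [335, 201], [333, 185], [365, 179], [320, 183], [322, 177], [293, 178], [295, 209]]
tray [569.7   1. ] [146.6  77.8] 9.38
[[491.4, 25.9, 31.0], [633.4, 50.3, 31.0], [648.1, -24.1, 31.0], [504.5, -48.5, 31.0]] [[247, 82], [249, 216], [183, 218], [173, 83]]
130 [(1468.5, ((211.81626892089844, 186.71385192871094), 26.585968017578125)), (25.5, ((255.0, 217.5), 6.18475866317749))]
150 [(1403.5, ((211.92308044433594, 186.65383911132812), 26.328834533691406))]
165 [(1330.0, ((212.0538787841797, 186.79981994628906), 26.274799346923828))]
```

View pics/m2.png

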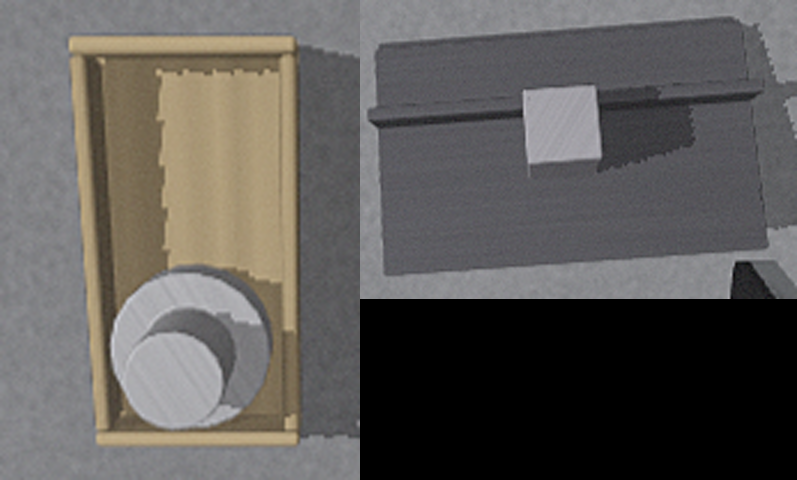

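The crop shows the tray rim, the hub (disc centre px (213,185), boss top (207.7,197)) and the bar top clearly, consistent with the sizes given. Next I move over the jig.

>>> servo_tool([
  {"dx": 0, "dy": -0.25, "dz": 0, "wx": 0, "wy": 0, "wz": -0.02},
  {"dx": 0, "dy": -0.5, "dz": 0, "wx": 0, "wy": 0, "wz": -0.04},
  {"dx": 0, "dy": -0.75, "dz": 0, "wx": 0, "wy": 0, "wz": -0.052},
  {"dx": 0, "dy": -1, "dz": 0, "wx": 0, "wy": 0, "wz": -0.052},
  {"dx": 0, "dy": -1, "dz": 0, "wx": 0, "wy": 0, "wz": -0.052},
])

```text
time_s: 3.27
eef_pos: [0.5858, -0.0484, 0.2313]
eef_rot: [-0.0, 0.0, 1.0, -0.001]
wrist_force: [-0.6, 0.5, -0.6]
opening: 1.005
grasp_force: 0.0
```

>>> servo_tool([
  {"dx": 0, "dy": -0.25, "dz": 0, "wx": 0, "wy": 0, "wz": 0},
  {"dx": 0, "dy": -0.5, "dz": 0, "wx": 0, "wy": 0, "wz": 0},
  {"dx": 0, "dy": -0.75, "dz": 0, "wx": 0, "wy": 0, "wz": 0},
  {"dx": 0, "dy": -1, "dz": 0, "wx": 0, "wy": 0, "wz": 0},
  {"dx": 0, "dy": -1, "dz": 0, "wx": 0, "wy": 0, "wz": 0},
])

```text
time_s: 3.68
eef_pos: [0.5861, -0.1483, 0.2313]
eef_rot: [0.0, 0.0, 1.0, -0.0]
wrist_force: [0.7, -0.0, -0.9]
opening: 1.001
grasp_force: 0.0
```

>>> servo_tool([
  {"dx": 0, "dy": -0.25, "dz": 0, "wx": 0, "wy": 0, "wz": 0},
  {"dx": 0, "dy": -0.5, "dz": 0, "wx": 0, "wy": 0, "wz": 0},
  {"dx": 0, "dy": -0.75, "dz": 0, "wx": 0, "wy": 0, "wz": 0},
  {"dx": 0, "dy": -1, "dz": 0, "wx": 0, "wy": 0, "wz": 0},
  {"dx": 0, "dy": -1, "dz": 0, "wx": 0, "wy": 0, "wz": 0},
])

```text
time_s: 4.1
eef_pos: [0.5862, -0.2483, 0.2312]
eef_rot: [0.0, 0.0, 1.0, -0.0]
wrist_force: [0.1, -0.6, -0.4]
opening: 1.003
grasp_force: 0.0
```

```bash
python3 - <<'E'
from h import *
import pickle
c=cam("wrist"); pickle.dump(c,open("w3.pkl","wb")); o=ctrl.get_obs(); print(o["eef_pos"],o["eef_rot"],o["time_s"])
b=pickle.load(open("w2.pkl","rb")); 
R=np.array([[np.cos(.164),np.sin(.164)],[-np.sin(.164),np.cos(.164)]])
for p,z in (((207.7,197),.071),((213.5,185),.030)):
  q=onz(b,*p,z)[:2]; print("hub",q,R@(q-[.5697,.001]))
f=c["frame"].astype(int); g=f.sum(2)/3
for th in (150,170):
  cs=comp(g>th,0,0,512,280); 
  p=np.vstack([k for k in cs if cv2.contourArea(k)>30])[:,0]; print(p.min(0),p.max(0)); rect(c,p,.012,"jig")
print("grip px",proj(c,[.535,-.271,.149]))
save(c,"w3.png")
E
```

```text
[ 0.58624612 -0.24628817  0.23105628] [-4.61948272e-05 -1.57907668e-04  9.99999928e-01  3.43134110e-04] 4.15
hub [0.60666614 0.00549867] [ 0.03720461 -0.001597  ]
hub [0.60408166 0.00548681] [ 0.03465288 -0.00118675]
[202   9] [503 227]
jig [ 530.3 -132.5] [355.7 222. ] 84.07
[202  80] [284 202]
jig [ 555.5 -265. ] [ 88.9 137.9] 87.76
grip px (np.float64(223.41930849439), np.float64(137.35383224873033))
```

View pics/w3.png

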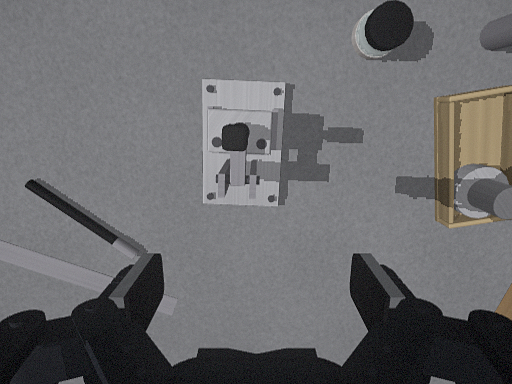

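The wrist view shows the jig plate corners at about (203,79), (285,83), (278,207), (203,204), the grip top at (236,136), and the block top at about x 207–271, y 108–153.

```bash
python3 - <<'E'
from h import *
import pickle
c=pickle.load(open("w3.pkl","rb")); t=pickle.load(open("top.pkl","rb"))
for p in ((203,79),(285,83),(278,207),(203,204)): print(np.round(onz(c,*p,.012)*1e3,1))
g=c["frame"].astype(int).sum(2)/3
dk=comp(g<45,215,115,260,160); p=dk[0][:,0]; print("grip mask",p.min(0),p.max(0),onz(c,*((p.min(0)+p.max(0))/2),.149))
for p in ((211,89),(278,92),(272,198.5),(211,196)): print("screw",np.round(onz(c,*p,.012)*1e3,1))
for p in ((359.2,189.2),(391.8,190),(393,240)): print("top",np.round(onz(t,*p,.012)*1e3,1))
gt=t["frame"].astype(int).sum(2)/3
dk=comp(gt<35,380,205,405,232); p=dk[0][:,0]; print("grip top",p.min(0),p.max(0),onz(t,*((p.min(0)+p.max(0))/2),.14))
im=cv2.resize(c["frame"][60:225,185:305,::-1],(436,600),interpolation=cv2.INTER_CUBIC); cv2.imwrite("pics/jigc.png",im)
E
```

```text
[ 485.2 -305.5   12. ]
[ 489.3 -217.5   12. ]
[ 628.9 -222.5   12. ]
[ 625.2 -312.2   12. ]
grip mask [225 123] [248 150] [ 0.53441378 -0.26182686  0.149     ]
screw [ 495.3 -297.4   12. ]
screw [ 498.4 -224.9   12. ]
screw [ 618.3 -229.8   12. ]
screw [ 615.2 -302.2   12. ]
top [ 624.  -223.5   12. ]
top [ 621.5 -315.    12. ]
top [ 483.4 -310.7   12. ]
grip top [388 217] [398 222] [ 0.53361798 -0.2606341   0.14      ]
```

View pics/jigc.png

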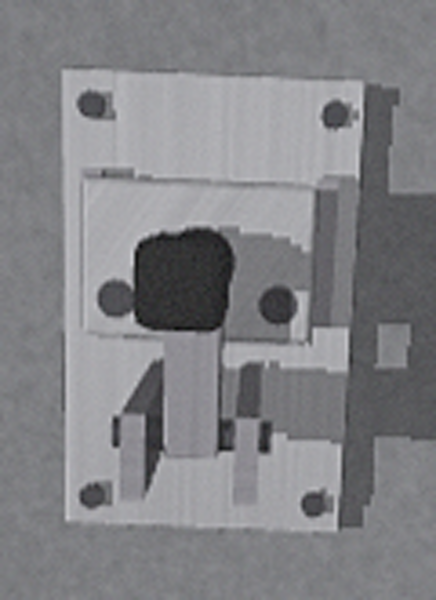

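>>> servo_tool([
  {"dx": -0.25, "dy": -0.08, "dz": 0, "wx": 0, "wy": 0, "wz": -0.0125},
  {"dx": -0.49, "dy": -0.16, "dz": 0, "wx": 0, "wy": 0, "wz": -0.0125},
  {"dx": -0.49, "dy": -0.16, "dz": -0.1, "wx": 0, "wy": 0, "wz": -0.0125},
  {"dx": -0.49, "dy": -0.16, "dz": -0.3, "wx": 0, "wy": 0, "wz": -0.0125},
  {"dx": -0.49, "dy": -0.16, "dz": -0.5, "wx": 0, "wy": 0, "wz": -0.0125},
], jaw=0.7)

```text
time_s: 4.57
eef_pos: [0.5381, -0.2606, 0.1818]
eef_rot: [0.001, 0.018, 1.0, -0.0]
wrist_force: [0.5, -0.0, 0.8]
opening: 0.696
grasp_force: 0.0
```

>>> servo_tool([
  {"dx": 0, "dy": 0, "dz": -0.25, "wx": 0, "wy": 0, "wz": 0},
  {"dx": 0, "dy": 0, "dz": -0.45, "wx": 0, "wy": 0, "wz": 0},
  {"dx": 0, "dy": 0, "dz": -0.6, "wx": 0, "wy": 0, "wz": 0},
  {"dx": 0, "dy": 0, "dz": -0.63, "wx": 0, "wy": 0, "wz": 0},
  {"dx": 0, "dy": 0, "dz": -0.63, "wx": 0, "wy": 0, "wz": 0},
])

```text
time_s: 4.98
eef_pos: [0.5368, -0.26, 0.1169]
eef_rot: [-0.001, 0.018, 1.0, 0.001]
wrist_force: [-0.3, -0.0, 0.3]
opening: 0.7
grasp_force: 0.0
```

>>> servo_tool([
  {"dx": 0, "dy": 0, "dz": 0, "wx": 0, "wy": 0, "wz": 0},
  {"dx": 0, "dy": 0, "dz": 0, "wx": 0, "wy": 0, "wz": 0},
  {"dx": 0, "dy": 0, "dz": 0, "wx": 0, "wy": 0, "wz": 0},
  {"dx": 0, "dy": 0, "dz": 0, "wx": 0, "wy": 0, "wz": 0},
  {"dx": 0, "dy": 0, "dz": 0, "wx": 0, "wy": 0, "wz": 0},
], jaw=0)

```text
time_s: 5.4
eef_pos: [0.5379, -0.2644, 0.1201]
eef_rot: [0.001, 0.019, 1.0, -0.002]
wrist_force: [0.0, -4.8, 3.6]
opening: 0.199
grasp_force: 60.0
```

```bash
python3 - <<'E'
import numpy as np
def tcp(th,k=.5):
    ph=k*th; x=-42*np.cos(th)+49.5*np.sin(th)-19*np.sin(ph); z=49.5*np.cos(th)+42*np.sin(th)-19*np.cos(ph); return np.array([x,z]),ph
for c in range(3):
    p0,f0=tcp(c*.55)
    for i in range(1,6):
        p,f=tcp(c*.55+i*.11); d=(p-p0)/100; print(c,np.round([d[0]*.9992,-d[0]*.0393,d[1],(f-f0)/np.pi*.0393,(f-f0)/np.pi],3))
E
```

```text
0 [ 0.046 -0.002  0.043  0.001  0.018]
0 [ 0.097 -0.004  0.081  0.001  0.035]
0 [ 0.152 -0.006  0.112  0.002  0.053]
0 [ 0.209 -0.008  0.136  0.003  0.07 ]
0 [ 0.269 -0.011  0.154  0.003  0.088]
1 [ 0.061 -0.002  0.01   0.001  0.018]
1 [ 0.123 -0.005  0.013  0.001  0.035]
1 [ 0.184 -0.007  0.009  0.002  0.053]
1 [ 0.244 -0.01  -0.003  0.003  0.07 ]
1 [ 0.302 -0.012 -0.022  0.003  0.088]
2 [ 0.055 -0.002 -0.025  0.001  0.018]
2 [ 0.107 -0.004 -0.057  0.001  0.035]
2 [ 0.155 -0.006 -0.095  0.002  0.053]
2 [ 0.198 -0.008 -0.138  0.003  0.07 ]
2 [ 0.236 -0.009 -0.186  0.003  0.088]
```

>>> servo_tool([
  {"dx": 0.046, "dy": -0.002, "dz": 0.043, "wx": 0.001, "wy": 0.018, "wz": 0},
  {"dx": 0.097, "dy": -0.004, "dz": 0.081, "wx": 0.001, "wy": 0.035, "wz": 0},
  {"dx": 0.152, "dy": -0.006, "dz": 0.112, "wx": 0.002, "wy": 0.053, "wz": 0},
  {"dx": 0.209, "dy": -0.008, "dz": 0.136, "wx": 0.003, "wy": 0.07, "wz": 0},
  {"dx": 0.269, "dy": -0.011, "dz": 0.154, "wx": 0.003, "wy": 0.088, "wz": 0},
])

```text
time_s: 5.82
eef_pos: [0.561, -0.2653, 0.1334]
eef_rot: [-0.142, 0.02, 0.99, 0.002]
wrist_force: [-10.5, -8.0, -4.4]
opening: 0.196
grasp_force: 59.4
```

>>> servo_tool([
  {"dx": 0.061, "dy": -0.002, "dz": 0.01, "wx": 0.001, "wy": 0.018, "wz": 0},
  {"dx": 0.123, "dy": -0.005, "dz": 0.013, "wx": 0.001, "wy": 0.035, "wz": 0},
  {"dx": 0.184, "dy": -0.007, "dz": 0.009, "wx": 0.002, "wy": 0.053, "wz": 0},
  {"dx": 0.244, "dy": -0.01, "dz": -0.003, "wx": 0.003, "wy": 0.07, "wz": 0},
  {"dx": 0.302, "dy": -0.012, "dz": -0.022, "wx": 0.003, "wy": 0.088, "wz": 0},
])

```text
time_s: 6.23
eef_pos: [0.5919, -0.2666, 0.1318]
eef_rot: [-0.277, 0.02, 0.961, 0.004]
wrist_force: [-8.6, -6.8, -2.4]
opening: 0.198
grasp_force: 58.6
```

>>> servo_tool([
  {"dx": 0.055, "dy": -0.002, "dz": -0.025, "wx": 0.001, "wy": 0.018, "wz": 0},
  {"dx": 0.107, "dy": -0.004, "dz": -0.057, "wx": 0.001, "wy": 0.035, "wz": 0},
  {"dx": 0.155, "dy": -0.006, "dz": -0.095, "wx": 0.002, "wy": 0.053, "wz": 0},
  {"dx": 0.198, "dy": -0.008, "dz": -0.138, "wx": 0.003, "wy": 0.07, "wz": 0},
  {"dx": 0.236, "dy": -0.009, "dz": -0.186, "wx": 0.003, "wy": 0.088, "wz": 0},
])

```text
time_s: 6.65
eef_pos: [0.6163, -0.2676, 0.1141]
eef_rot: [-0.406, 0.019, 0.914, 0.006]
wrist_force: [-7.7, -9.3, 3.6]
opening: 0.2
grasp_force: 59.2
```

>>> servo_tool([
  {"dx": 0, "dy": 0, "dz": 0, "wx": 0, "wy": 0, "wz": 0},
  {"dx": 0, "dy": 0, "dz": 0, "wx": 0, "wy": 0, "wz": 0},
  {"dx": 0, "dy": 0, "dz": 0, "wx": 0, "wy": 0, "wz": 0},
  {"dx": 0.2, "dy": 0, "dz": 0.19, "wx": 0, "wy": 0, "wz": 0},
  {"dx": 0.4, "dy": 0, "dz": 0.38, "wx": 0, "wy": 0, "wz": 0},
], jaw=0.7)

```text
time_s: 7.07
eef_pos: [0.6567, -0.2653, 0.1519]
eef_rot: [-0.404, 0.017, 0.914, 0.007]
wrist_force: [1.0, -1.5, 0.1]
opening: 0.7
grasp_force: 0.0
```

>>> servo_tool([
  {"dx": 0.2, "dy": 0, "dz": 0.2, "wx": 0, "wy": 0, "wz": 0},
  {"dx": 0.2, "dy": 0, "dz": 0.5, "wx": -0.001, "wy": -0.038, "wz": 0},
  {"dx": 0, "dy": 0, "dz": 0.8, "wx": -0.003, "wy": -0.076, "wz": 0},
  {"dx": -0.2, "dy": 0, "dz": 0.9, "wx": -0.004, "wy": -0.114, "wz": 0},
  {"dx": -0.4, "dy": 0, "dz": 0.9, "wx": -0.006, "wy": -0.152, "wz": 0},
])

```text
time_s: 7.48
eef_pos: [0.6282, -0.2674, 0.2453]
eef_rot: [-0.22, 0.018, 0.975, 0.001]
wrist_force: [0.4, -1.5, 1.2]
opening: 0.699
grasp_force: 0.0
```

>>> servo_tool([
  {"dx": -0.1, "dy": 0.05, "dz": 0, "wx": -0.001, "wy": -0.038, "wz": 0},
  {"dx": -0.3, "dy": 0.1, "dz": 0, "wx": -0.003, "wy": -0.076, "wz": 0},
  {"dx": -0.3, "dy": 0.15, "dz": 0, "wx": -0.004, "wy": -0.112, "wz": 0},
  {"dx": -0.3, "dy": 0.15, "dz": 0, "wx": -0.004, "wy": -0.112, "wz": 0},
  {"dx": -0.3, "dy": 0.15, "dz": 0, "wx": -0.004, "wy": -0.112, "wz": 0},
], jaw=1)

```text
time_s: 7.9
eef_pos: [0.5958, -0.2521, 0.2437]
eef_rot: [-0.051, 0.018, 0.999, -0.002]
wrist_force: [0.6, -0.5, 0.4]
opening: 1.003
grasp_force: 0.0
```

```bash
python3 - <<'E'
from h import *
import pickle
c=cam("wrist"); pickle.dump(c,open("w4.pkl","wb")); o=ctrl.get_obs(); print(o["eef_pos"],o["eef_rot"],o["time_s"])
save(c,"w4.png")
E
```

```text
[ 0.59718646 -0.25270222  0.24322166] [-0.05091756  0.01822981  0.99853498 -0.00172211] 7.95
```

View pics/w4.png

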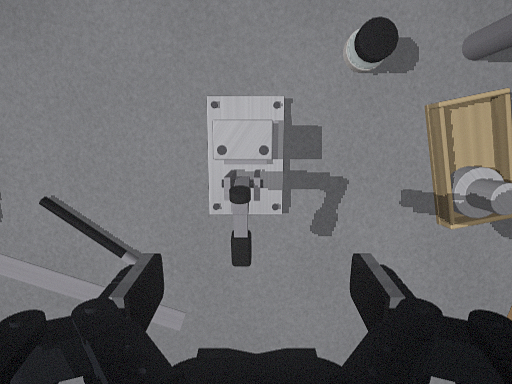

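The clamp is open (grip at (241,250), beyond the hinge) and the block is still in its seat, with its top at about x 212–273, y 120–160. Measuring the block, and straightening the tool.

```bash
python3 - <<'E'
from h import *
import pickle
c=pickle.load(open("w4.pkl","rb"))
g=c["frame"].astype(int).sum(2)/3
print(np.round(g[116:166:3,206:290:4]).astype(int))
for th in (175,185,195):
  cs=comp(g>th,205,112,282,170)
  if cs: print(cv2.boundingRect(cs[0]),cv2.contourArea(cs[0])); rect(c,cs[0][:,0],.072,"block%d"%th)
for p in ((222,149.5),(264,149.5)): print("hole",np.round(onz(c,*p,.072)*1e3,1))
E
```

```text
[[125 173 174 172 179 173 174 174 174 175 179 180 177 178 168 177 176 173
  178 178  95]
 [126 174 158 157 154 153 152 152 149 148 153 153 148 150 150 150 147 177
  183 182  87]
 [127 174 174 177 173 172 177 178 175 170 174 172 172 176 179 174 173 154
  139 127  92]
 [129 176 180 174 172 174 173 177 172 175 177 168 172 174 172 175 177 112
  120 127  87]
 [127 178 173 173 173 178 181 172 169 170 169 171 173 174 173 173 177 109
  118 126  91]
 [123 177 177 174 171 177 178 173 176 175 169 177 172 171 175 177 177 107
  121 124  88]
 [125 175 172 173 177 179 174 171 173 171 171 174 175 172 172 168 170 110
  124 127  90]
 [133 175 172 175 176 179 171 178 177 170 176 176 170 175 173 174 175 103
  126 129  92]
 [124 178 171 176 179 173 170 173 168 169 174 175 175 173 168 169 175 106
  123 128  91]
 [121 176 177 176 180 170 177 173 168 174 174 174 175 175 176 170 174 107
  123 125  92]
 [125 176 177 133  79 181 175 170 169 174 172 175 174 171  82 109 179 109
  126 132  88]
 [121 176 179  81  88  93 175 168 175 175 173 174 177 180  82  82 180 106
  127 133  94]
 [128 178 181  70  83 150 170 168 170 174 174 174 172 175  85  76 182 104
  129 125  93]
 [122 176 180 174 168 177 168 173 175 172 172 175 171 171 164 170 172 105
  129 131  90]
 [122 177 167 163 165 165 166 167 172 167 169 167 166 169 168 170 170  94
  123 123  91]
 [133 179 173 174 179 147 149 146 147 147 146 148 149 147 150 140 125 173
  172 185  93]
 [126 179 174 172 173 164 162 164 162 161 166 164 159 160 159 156 163 173
  172 179  93]]
(214, 121, 25, 37) 223.0
block175 [ 535.5 -281. ] [17.4 42.9] 54.44
(207, 112, 1, 3) 0.0
block185 [ 509.7 -298. ] [0.  1.9] 86.26
hole [ 545.6 -285.3   72. ]
hole [ 547.2 -243.2   72. ]
```

```bash
python3 - <<'E'
from h import *
import pickle
c=pickle.load(open("w4.pkl","rb"))
g=c["frame"].astype(int).sum(2)/3
for k in comp(g<50,222,175,262,275)[:3]:
  x,y,w,h=cv2.boundingRect(k); print(x,y,w,h,cv2.contourArea(k),[np.round(onz(c,x+w/2,yy,z)*1e3) for yy in (y,y+h) for z in (.132,)])
for r in (120.5,158): print(np.round(onz(c,242.5,r,.072)*1e3,1))
for k in ((.579,-.264,.132),(.537,-.264,.072)): print(proj(c,k))
E
```

```text
231 231 20 35 512.5 [array([ 614., -266.,  132.]), array([ 645., -267.,  132.])]
230 185 20 19 292.5 [array([ 574., -265.,  132.]), array([ 590., -266.,  132.])]
250 185 3 2 0.5 [array([ 575., -255.,  132.]), array([ 576., -256.,  132.])]
[ 518.2 -263.5   72. ]
[ 554.8 -265.1   72. ]
(np.float64(241.51675303109505), np.float64(190.5940497060763))
(np.float64(242.80178248114038), np.float64(139.94556459225916))
```

>>> servo_tool([
  {"dx": -0.3, "dy": -0.06, "dz": 0, "wx": 0, "wy": -0.0325, "wz": 0},
  {"dx": -0.68, "dy": -0.12, "dz": 0, "wx": 0, "wy": -0.0325, "wz": 0},
  {"dx": -0.68, "dy": -0.12, "dz": 0, "wx": 0, "wy": -0.0325, "wz": 0},
  {"dx": -0.68, "dy": -0.12, "dz": 0, "wx": 0, "wy": -0.0325, "wz": 0},
  {"dx": -0.68, "dy": -0.12, "dz": 0, "wx": 0, "wy": -0.0325, "wz": 0},
])

```text
time_s: 8.37
eef_pos: [0.5308, -0.2654, 0.2412]
eef_rot: [-0.001, 0.018, 1.0, -0.0]
wrist_force: [0.4, -0.5, -0.0]
opening: 1.003
grasp_force: 0.0
```

```bash
python3 - <<'E'
from h import *
o=ctrl.get_obs(); print(o["eef_pos"],o["eef_rot"],o["time_s"])
E
```

```text
[ 0.53081326 -0.2654082   0.24120821] [-5.65590898e-04  1.79985665e-02  9.99837814e-01 -2.77518029e-04] 8.3667
```

>>> servo_tool([
  {"dx": -0.02, "dy": 0.01, "dz": -0.25, "wx": 0, "wy": 0, "wz": 0},
  {"dx": -0.02, "dy": 0.01, "dz": -0.5, "wx": 0, "wy": 0, "wz": 0},
  {"dx": -0.02, "dy": 0.01, "dz": -0.75, "wx": 0, "wy": 0, "wz": 0},
  {"dx": -0.02, "dy": 0.01, "dz": -1, "wx": 0, "wy": 0, "wz": 0},
  {"dx": -0.02, "dy": 0.01, "dz": -1, "wx": 0, "wy": 0, "wz": 0},
])

```text
time_s: 8.78
eef_pos: [0.5263, -0.2616, 0.1352]
eef_rot: [-0.004, 0.017, 1.0, 0.003]
wrist_force: [-0.6, 0.4, 0.0]
opening: 0.999
grasp_force: 0.0
```

>>> servo_tool([
  {"dx": 0, "dy": 0, "dz": -0.25, "wx": 0, "wy": 0, "wz": 0},
  {"dx": 0, "dy": 0, "dz": -0.5, "wx": 0, "wy": 0, "wz": 0},
  {"dx": 0, "dy": 0, "dz": -0.75, "wx": 0, "wy": 0, "wz": 0},
  {"dx": 0, "dy": 0, "dz": -0.98, "wx": 0, "wy": 0, "wz": 0},
  {"dx": 0, "dy": 0, "dz": -0.98, "wx": 0, "wy": 0, "wz": 0},
])

```text
time_s: 9.2
eef_pos: [0.5263, -0.262, 0.0388]
eef_rot: [-0.004, 0.018, 1.0, 0.002]
wrist_force: [-1.0, 1.5, -1.3]
opening: 1.0
grasp_force: 0.0
```

>>> servo_tool([
  {"dx": 0, "dy": 0, "dz": 0, "wx": 0, "wy": 0, "wz": 0},
  {"dx": 0, "dy": 0, "dz": 0, "wx": 0, "wy": 0, "wz": 0},
  {"dx": 0, "dy": 0, "dz": 0, "wx": 0, "wy": 0, "wz": 0},
  {"dx": 0, "dy": 0, "dz": 0, "wx": 0, "wy": 0, "wz": 0},
  {"dx": 0, "dy": 0, "dz": 0, "wx": 0, "wy": 0, "wz": 0},
], jaw=0)

```text
time_s: 9.62
eef_pos: [0.5291, -0.2646, 0.0448]
eef_rot: [0.001, 0.018, 1.0, -0.001]
wrist_force: [1.8, 1.0, 6.1]
opening: 0.69
grasp_force: 67.5
```

```bash
python3 - <<'E'
from h import *
o=ctrl.get_obs(); print(o["eef_pos"],o["eef_rot"],o["time_s"],o["wrist_force"],o["torque"],o["opening"]*85)
E
```

```text
[ 0.52910409 -0.26459147  0.04479716] [ 7.98481217e-04  1.79022573e-02  9.99838904e-01 -1.01868957e-03] 9.6167 [1.81542934 0.97138897 6.14813558] [ 0.24697852 -0.22479279  0.07813222] 58.68091303273454
```

>>> servo_tool([
  {"dx": 0, "dy": 0, "dz": 0.04, "wx": 0, "wy": 0, "wz": 0},
  {"dx": 0, "dy": 0, "dz": 0.12, "wx": 0, "wy": 0, "wz": 0},
  {"dx": 0, "dy": 0, "dz": 0.3, "wx": 0, "wy": 0, "wz": 0},
  {"dx": 0, "dy": 0, "dz": 0.55, "wx": 0, "wy": 0, "wz": 0},
  {"dx": 0, "dy": 0, "dz": 0.8, "wx": 0, "wy": 0, "wz": 0},
])

```text
time_s: 10.03
eef_pos: [0.5257, -0.2626, 0.1221]
eef_rot: [-0.003, 0.018, 1.0, 0.001]
wrist_force: [0.8, 0.4, -4.5]
opening: 0.687
grasp_force: 66.3
```

```bash
python3 - <<'E'
from h import *
import pickle
o=ctrl.get_obs(); print(o["eef_pos"],o["eef_rot"],o["time_s"],o["wrist_force"],o["torque"],o["opening"]*85)
T=np.array([.5697,.001]); a=.164; ex=np.array([np.cos(a),np.sin(a)]); ey=np.array([-np.sin(a),np.cos(a)])
for n in ("w1","w3","w4","top"):
    c=pickle.load(open(n+".pkl","rb")); f=c["frame"].astype(int)
    wood=(f[:,:,0]-f[:,:,2])>25
    box={"w1":(0,60,90,220),"w3":(425,75,512,235),"w4":(415,75,512,240),"top":(258,175,305,245)}[n]
    m=comp(wood,*box)
    p=np.vstack([k for k in m if cv2.contourArea(k)>15])[:,0]; h=cv2.convexHull(p)[:,0]
    w=np.array([onz(c,*q,.031)[:2] for q in h])-T
    X=w@ex*1e3;Y=w@ey*1e3; print(n,"x",X.min(),X.max(),"y",Y.min(),Y.max())
E
```

```text
[ 0.52574697 -0.26256155  0.12207289] [-0.00278375  0.01801774  0.99983291  0.00132609] 10.0333 [ 0.81958004  0.39844769 -4.45492098] [-0.03481837 -0.03444324  0.00303791] 58.43559984231163
w1 x -73.26724326920497 72.4262598247594 y -39.0952564580478 55.44591255875313
w3 x -75.17070795648704 73.22601069704774 y -55.5101687488958 27.2258518239869
w4 x -73.64362432094195 73.38302919363285 y -55.15991997214229 37.302484668597494
top x -75.29306278884437 71.48489162083257 y -39.90880302638515 38.44484205003404
```

>>> servo_tool([
  {"dx": 0.05, "dy": 0.2, "dz": 0, "wx": 0, "wy": 0, "wz": 0.02},
  {"dx": 0.08, "dy": 0.4, "dz": 0, "wx": 0, "wy": 0, "wz": 0.04},
  {"dx": 0.1, "dy": 0.6, "dz": 0, "wx": 0, "wy": 0, "wz": 0.0647},
  {"dx": 0.14, "dy": 0.8, "dz": 0, "wx": 0, "wy": 0, "wz": 0.0647},
  {"dx": 0.14, "dy": 1, "dz": 0, "wx": 0, "wy": 0, "wz": 0.0647},
])

```text
time_s: 10.45
eef_pos: [0.5408, -0.1624, 0.1223]
eef_rot: [-0.002, -0.084, 0.996, 0.0]
wrist_force: [-0.8, -0.4, -4.7]
opening: 0.688
grasp_force: 66.3
```

>>> servo_tool([
  {"dx": 0, "dy": 0.2, "dz": 0, "wx": 0, "wy": 0, "wz": 0},
  {"dx": 0, "dy": 0.4, "dz": 0, "wx": 0, "wy": 0, "wz": 0},
  {"dx": 0, "dy": 0.6, "dz": 0, "wx": 0, "wy": 0, "wz": 0},
  {"dx": 0, "dy": 0.8, "dz": 0, "wx": 0, "wy": 0, "wz": 0},
  {"dx": 0, "dy": 1, "dz": 0, "wx": 0, "wy": 0, "wz": 0},
])

```text
time_s: 10.87
eef_pos: [0.5402, -0.0623, 0.1221]
eef_rot: [-0.002, -0.084, 0.997, 0.0]
wrist_force: [0.0, 0.4, -4.5]
opening: 0.686
grasp_force: 66.3
```

>>> servo_tool([
  {"dx": 0, "dy": 0.2, "dz": 0, "wx": 0, "wy": 0, "wz": 0},
  {"dx": 0, "dy": 0.4, "dz": 0, "wx": 0, "wy": 0, "wz": 0},
  {"dx": 0, "dy": 0.55, "dz": 0, "wx": 0, "wy": 0, "wz": 0},
  {"dx": 0, "dy": 0.607, "dz": 0, "wx": 0, "wy": 0, "wz": 0},
  {"dx": 0, "dy": 0.607, "dz": 0, "wx": 0, "wy": 0, "wz": 0},
])

```text
time_s: 11.28
eef_pos: [0.5404, -0.0015, 0.122]
eef_rot: [-0.002, -0.085, 0.996, 0.0]
wrist_force: [-0.7, 0.4, -5.8]
opening: 0.691
grasp_force: 66.4
```

>>> servo_tool([
  {"dx": 0, "dy": 0, "dz": 0, "wx": 0, "wy": 0, "wz": 0},
  {"dx": 0, "dy": 0, "dz": 0, "wx": 0, "wy": 0, "wz": 0},
  {"dx": 0, "dy": 0, "dz": 0, "wx": 0, "wy": 0, "wz": 0},
  {"dx": 0, "dy": 0, "dz": 0, "wx": 0, "wy": 0, "wz": 0},
  {"dx": 0, "dy": 0, "dz": 0, "wx": 0, "wy": 0, "wz": 0},
])

```text
time_s: 11.7
eef_pos: [0.541, -0.0034, 0.122]
eef_rot: [-0.001, -0.083, 0.997, 0.0]
wrist_force: [-0.2, 0.4, -4.7]
opening: 0.691
grasp_force: 66.4
```

```bash
python3 - <<'E'
from h import *
import pickle
o=ctrl.get_obs(); print(o["eef_pos"],o["eef_rot"],o["time_s"],o["wrist_force"],o["torque"],o["opening"]*85)
for n in ("wrist","scene","top"):
    c=cam(n); pickle.dump(c,open("b_"+n+".pkl","wb"))
E
```

```text
[ 0.54102093 -0.00338686  0.12197742] [-1.44142988e-03 -8.30828210e-02  9.96541589e-01  1.71397485e-04] 11.7 [-0.18554801  0.36746989 -4.67166731] [0.01492946 0.01552719 0.04201784] 58.72827065470912
```

>>> servo_tool([
  {"dx": 0, "dy": 0, "dz": -0.15, "wx": 0, "wy": 0, "wz": 0},
  {"dx": 0, "dy": 0, "dz": -0.3, "wx": 0, "wy": 0, "wz": 0},
  {"dx": 0, "dy": 0, "dz": -0.42, "wx": 0, "wy": 0, "wz": 0},
  {"dx": 0, "dy": 0, "dz": -0.5, "wx": 0, "wy": 0, "wz": 0},
  {"dx": 0, "dy": 0, "dz": -0.5, "wx": 0, "wy": 0, "wz": 0},
])

```text
time_s: 12.27
eef_pos: [0.5394, -0.0024, 0.0698]
eef_rot: [-0.003, -0.084, 0.996, 0.001]
wrist_force: [-0.2, -0.5, -4.0]
opening: 0.686
grasp_force: 66.3
```

>>> servo_tool([
  {"dx": 0, "dy": 0, "dz": -0.06, "wx": 0, "wy": 0, "wz": 0},
  {"dx": 0, "dy": 0, "dz": -0.12, "wx": 0, "wy": 0, "wz": 0},
  {"dx": 0, "dy": 0, "dz": -0.18, "wx": 0, "wy": 0, "wz": 0},
  {"dx": 0, "dy": 0, "dz": -0.24, "wx": 0, "wy": 0, "wz": 0},
  {"dx": 0, "dy": 0, "dz": -0.26, "wx": 0, "wy": 0, "wz": 0},
])

```text
time_s: 12.68
eef_pos: [0.5404, -0.0026, 0.045]
eef_rot: [-0.002, -0.084, 0.996, 0.0]
wrist_force: [-0.1, -0.6, -5.0]
opening: 0.687
grasp_force: 66.4
```

>>> servo_tool([
  {"dx": 0, "dy": 0, "dz": -0.01, "wx": 0, "wy": 0, "wz": 0},
  {"dx": 0, "dy": 0, "dz": -0.02, "wx": 0, "wy": 0, "wz": 0},
  {"dx": 0, "dy": 0, "dz": -0.03, "wx": 0, "wy": 0, "wz": 0},
  {"dx": 0, "dy": 0, "dz": -0.04, "wx": 0, "wy": 0, "wz": 0},
  {"dx": 0, "dy": 0, "dz": -0.05, "wx": 0, "wy": 0, "wz": 0},
])

```text
time_s: 13.1
eef_pos: [0.5412, -0.0027, 0.0412]
eef_rot: [-0.001, -0.084, 0.997, 0.0]
wrist_force: [0.4, 0.3, -4.7]
opening: 0.69
grasp_force: 66.4
```

>>> servo_tool([
  {"dx": 0, "dy": 0, "dz": -0.005, "wx": 0, "wy": 0, "wz": 0},
  {"dx": 0, "dy": 0, "dz": -0.01, "wx": 0, "wy": 0, "wz": 0},
  {"dx": 0, "dy": 0, "dz": -0.01, "wx": 0, "wy": 0, "wz": 0},
  {"dx": 0, "dy": 0, "dz": -0.015, "wx": 0, "wy": 0, "wz": 0},
  {"dx": 0, "dy": 0, "dz": -0.015, "wx": 0, "wy": 0, "wz": 0},
])

```text
time_s: 13.52
eef_pos: [0.541, -0.0027, 0.0395]
eef_rot: [-0.001, -0.084, 0.997, 0.0]
wrist_force: [-0.4, 0.3, -4.7]
opening: 0.688
grasp_force: 66.4
```

>>> servo_tool([
  {"dx": 0, "dy": 0, "dz": -0.005, "wx": 0, "wy": 0, "wz": 0},
  {"dx": 0, "dy": 0, "dz": -0.01, "wx": 0, "wy": 0, "wz": 0},
  {"dx": 0, "dy": 0, "dz": -0.015, "wx": 0, "wy": 0, "wz": 0},
  {"dx": 0, "dy": 0, "dz": -0.02, "wx": 0, "wy": 0, "wz": 0},
  {"dx": 0, "dy": 0, "dz": -0.02, "wx": 0, "wy": 0, "wz": 0},
])

```text
time_s: 13.93
eef_pos: [0.5411, -0.0027, 0.0388]
eef_rot: [-0.001, -0.084, 0.996, 0.0]
wrist_force: [-5.7, 0.4, 9.9]
opening: 0.687
grasp_force: 68.2
```

>>> servo_tool([
  {"dx": 0, "dy": 0, "dz": 0.01, "wx": 0, "wy": 0, "wz": 0},
  {"dx": 0.012, "dy": 0.002, "dz": 0.01, "wx": 0, "wy": 0, "wz": 0},
  {"dx": 0.025, "dy": 0.004, "dz": 0.01, "wx": 0, "wy": 0, "wz": 0},
  {"dx": 0.037, "dy": 0.006, "dz": 0.01, "wx": 0, "wy": 0, "wz": 0},
  {"dx": 0.049, "dy": 0.008, "dz": 0.01, "wx": 0, "wy": 0, "wz": 0},
])

```text
time_s: 14.35
eef_pos: [0.5452, -0.0021, 0.0389]
eef_rot: [-0.002, -0.084, 0.996, 0.0]
wrist_force: [-5.2, -0.1, 6.1]
opening: 0.692
grasp_force: 67.6
```

>>> servo_tool([
  {"dx": 0.005, "dy": 0.001, "dz": 0, "wx": 0, "wy": 0, "wz": 0},
  {"dx": 0.01, "dy": 0.002, "dz": 0, "wx": 0, "wy": 0, "wz": 0},
  {"dx": 0.015, "dy": 0.002, "dz": 0, "wx": 0, "wy": 0, "wz": 0},
  {"dx": 0.02, "dy": 0.003, "dz": 0, "wx": 0, "wy": 0, "wz": 0},
  {"dx": 0.02, "dy": 0.003, "dz": 0, "wx": 0, "wy": 0, "wz": 0},
])

```text
time_s: 14.77
eef_pos: [0.5474, -0.0018, 0.0389]
eef_rot: [-0.002, -0.084, 0.996, 0.0]
wrist_force: [-6.3, -0.3, 6.1]
opening: 0.687
grasp_force: 67.6
```

>>> servo_tool([
  {"dx": 0.005, "dy": 0.001, "dz": 0, "wx": 0, "wy": 0, "wz": 0},
  {"dx": 0.01, "dy": 0.002, "dz": 0, "wx": 0, "wy": 0, "wz": 0},
  {"dx": 0.015, "dy": 0.002, "dz": 0, "wx": 0, "wy": 0, "wz": 0},
  {"dx": 0.015, "dy": 0.002, "dz": 0, "wx": 0, "wy": 0, "wz": 0},
  {"dx": 0.015, "dy": 0.002, "dz": 0, "wx": 0, "wy": 0, "wz": 0},
])

```text
time_s: 15.18
eef_pos: [0.5487, -0.0016, 0.0389]
eef_rot: [-0.002, -0.084, 0.996, 0.0]
wrist_force: [-7.3, -0.3, 6.6]
opening: 0.686
grasp_force: 67.6
```

>>> servo_tool([
  {"dx": 0.003, "dy": 0.001, "dz": 0, "wx": 0, "wy": 0, "wz": 0},
  {"dx": 0.006, "dy": 0.001, "dz": 0, "wx": 0, "wy": 0, "wz": 0},
  {"dx": 0.01, "dy": 0.002, "dz": 0, "wx": 0, "wy": 0, "wz": 0},
  {"dx": 0.01, "dy": 0.002, "dz": 0, "wx": 0, "wy": 0, "wz": 0},
  {"dx": 0.01, "dy": 0.002, "dz": 0, "wx": 0, "wy": 0, "wz": 0},
])

```text
time_s: 15.6
eef_pos: [0.5494, -0.0015, 0.039]
eef_rot: [-0.003, -0.084, 0.996, 0.0]
wrist_force: [-7.6, -1.8, 8.1]
opening: 0.689
grasp_force: 68.0
```

>>> servo_tool([
  {"dx": 0, "dy": 0, "dz": 0, "wx": 0, "wy": 0, "wz": 0},
  {"dx": 0, "dy": 0, "dz": 0, "wx": 0, "wy": 0, "wz": 0},
  {"dx": 0, "dy": 0, "dz": 0, "wx": 0, "wy": 0, "wz": 0},
  {"dx": 0, "dy": 0, "dz": 0.1, "wx": 0, "wy": 0, "wz": 0},
  {"dx": 0, "dy": 0, "dz": 0.3, "wx": 0, "wy": 0, "wz": 0},
], jaw=1)

```text
time_s: 16.02
eef_pos: [0.5486, -0.0008, 0.067]
eef_rot: [-0.004, -0.083, 0.997, 0.001]
wrist_force: [0.1, 0.5, 0.3]
opening: 0.997
grasp_force: 0.0
```

>>> servo_tool([
  {"dx": 0, "dy": 0, "dz": 0.3, "wx": 0, "wy": 0, "wz": 0},
  {"dx": 0, "dy": 0, "dz": 0.6, "wx": 0, "wy": 0, "wz": 0},
  {"dx": 0, "dy": 0, "dz": 0.9, "wx": 0, "wy": 0, "wz": 0},
  {"dx": 0.2, "dy": 0, "dz": 1, "wx": 0, "wy": 0, "wz": 0},
  {"dx": 0.4, "dy": 0, "dz": 1, "wx": 0, "wy": 0, "wz": 0},
])

```text
time_s: 16.43
eef_pos: [0.5933, -0.0015, 0.1742]
eef_rot: [0.003, -0.084, 0.996, -0.001]
wrist_force: [0.4, 0.8, 0.2]
opening: 0.999
grasp_force: 0.0
```

>>> servo_tool([
  {"dx": 0, "dy": 0, "dz": 0.2, "wx": 0, "wy": 0, "wz": 0},
  {"dx": 0, "dy": 0, "dz": 0.4, "wx": 0, "wy": 0, "wz": 0},
  {"dx": 0, "dy": 0, "dz": 0.4, "wx": 0, "wy": 0, "wz": 0},
  {"dx": 0, "dy": 0, "dz": 0.4, "wx": 0, "wy": 0, "wz": 0},
  {"dx": 0, "dy": 0, "dz": 0.4, "wx": 0, "wy": 0, "wz": 0},
])

```text
time_s: 16.85
eef_pos: [0.5901, -0.0011, 0.2082]
eef_rot: [-0.001, -0.084, 0.997, 0.0]
wrist_force: [-0.1, -0.1, 0.2]
opening: 1.001
grasp_force: 0.0
```

```bash
python3 - <<'E'
from h import *
import pickle
from scipy.spatial.transform import Rotation as R
c=cam("wrist"); pickle.dump(c,open("w5.pkl","wb")); o=ctrl.get_obs(); print(o["eef_pos"],o["eef_rot"],o["time_s"])
save(c,"w5.png")
a=pickle.load(open("w1.pkl","rb"))
p=[onz(a,*q,.063)[:2]*1e3 for q in ((201.3,259.1),(367,247.4))]; d=p[1]-p[0]; print("rack high edge",p,np.hypot(*d),np.degrees(np.arctan2(d[1],d[0]))-90)
yaw=np.radians(14.2)
top=np.array([.559,.2722,.0962])
ex=np.array([np.cos(yaw),np.sin(yaw),0]); mid=(p[0]+p[1])/2000; print("bar top to high edge along x", ex[:2]@(mid-top[:2])*1e3)
# tray hub + pin
f=c["frame"].astype(int); g=f.sum(2)/3
T=np.array([.569,.0005]); A=.164; e=np.array([[np.cos(A),np.sin(A)],[-np.sin(A),np.cos(A)]])
for th in (130,150):
  for k in comp(g>th,0,0,512,260)[:8]:
    (u,v),r=cv2.minEnclosingCircle(k); print(th,round(u),round(v),round(r,1),cv2.contourArea(k),np.round(onz(c,u,v,.1)*1e3,1),np.round(e@(onz(c,u,v,.066)[:2]-T)*1e3,1))
E
```

```text
[ 0.58971374 -0.00101613  0.20767828] [-2.03486407e-03 -8.35591318e-02  9.96500644e-01  4.43312159e-04] 16.9
rack high edge [array([653.57472708, 208.68302335]), array([610.97582243, 381.68651837])] 178.17091784138907 13.832844251019424
bar top to high edge along x 76.6747084292514
130 260 182 62.3 4643.5 [ 5.759e+02 -5.000e-01  1.000e+02] [14.2 -1.8]
130 25 77 55.9 4032.5 [ 526.6 -185.9  100. ] [ -75.4 -200.2]
130 450 36 27.3 1864.5 [448.  116.6 100. ] [-107.4  153. ]
130 170 219 45.9 1471.0 [619.7 -68.9 100. ] [ 50.6 -86.5]
130 29 161 33.6 1333.0 [ 590.  -184.4  100. ] [  -4.1 -210.4]
130 270 112 26.6 1218.0 [520.9  -1.7 100. ] [-47.6   7. ]
130 224 157 66.0 536.0 [560.9 -31.7 100. ] [ -8.3 -33.9]
130 298 2 19.6 511.0 [444.4   4.  100. ] [-132.2   27.6]
150 20 69 46.3 3327.0 [ 521.6 -189.7  100. ] [ -81.6 -203.6]
150 263 152 38.2 2681.0 [551.4  -1.7 100. ] [-13.4   1.4]
150 450 36 26.7 1804.5 [447.7 116.1 100. ] [-107.7  152.5]
150 260 209 39.3 1618.5 [599.    3.9 100. ] [40.9 -1.1]
150 24 160 29.0 1264.0 [ 590.2 -188.3  100. ] [  -4.6 -214.8]
150 25 116 27.1 458.0 [ 554.8 -186.8  100. ] [ -44.  -206.5]
150 261 86 39.0 154.5 [504.  -11.7 100. ] [-68.4  -1. ]
150 141 21 12.5 27.5 [ 474.9 -103.3  100. ] [-118.   -98.2]
```

View pics/w5.png

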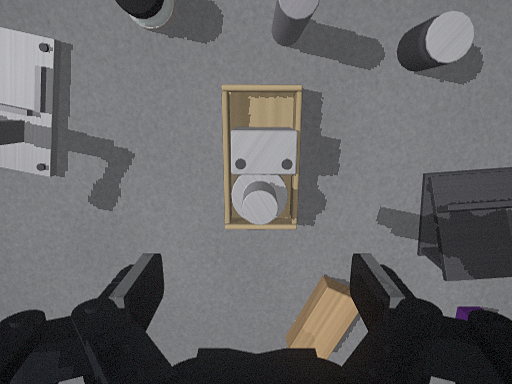

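The view shows the block seated squarely in the tray (top x 231–297, y 129–173) against the hub, with free floor at rows 92–129, and the clamp still open. Next is the bar.

```bash
python3 - <<'E'
from h import *
from scipy.spatial.transform import Rotation as R
o=ctrl.get_obs(); q=o["eef_rot"]; C=R.from_quat([q[1],q[2],q[3],q[0]])
y=np.radians(14); n=np.array([np.cos(np.pi/2+y/2),np.sin(np.pi/2+y/2),0])
D=R.from_rotvec(np.pi*n); ay=np.array([-np.sin(y),np.cos(y),0])
G=R.from_rotvec(-np.radians(25)*ay)*D
print(G.as_matrix()); g=G.as_quat(); print("goal wxyz",g[[3,0,1,2]])
print((G*C.inv()).as_rotvec()/np.pi, o["eef_pos"])
E
```

```text
[[-8.79386572e-01 -2.41921896e-01  4.10064693e-01]
 [-2.19255698e-01  9.70295726e-01  1.02240611e-01]
 [-4.22618262e-01  1.38777878e-16 -9.06307787e-01]]
goal wxyz [ 0.21482631 -0.11898055  0.96901884  0.02637735]
[ 0.02827668 -0.13730935  0.02403766] [ 0.58971374 -0.00101613  0.20767828]
```

>>> servo_tool([
  {"dx": -0.04, "dy": 0.18, "dz": 0, "wx": 0.006, "wy": -0.028, "wz": 0.005},
  {"dx": -0.08, "dy": 0.36, "dz": 0, "wx": 0.011, "wy": -0.055, "wz": 0.01},
  {"dx": -0.12, "dy": 0.54, "dz": 0, "wx": 0.017, "wy": -0.083, "wz": 0.015},
  {"dx": -0.16, "dy": 0.72, "dz": 0, "wx": 0.023, "wy": -0.11, "wz": 0.02},
  {"dx": -0.2, "dy": 0.9, "dz": 0, "wx": 0.0283, "wy": -0.1373, "wz": 0.024},
])

```text
time_s: 17.32
eef_pos: [0.5694, 0.0895, 0.2076]
eef_rot: [0.217, -0.119, 0.969, 0.026]
wrist_force: [0.2, -0.1, 0.3]
opening: 1.0
grasp_force: 0.0
```

>>> servo_tool([
  {"dx": -0.04, "dy": 0.18, "dz": 0, "wx": 0, "wy": 0, "wz": 0},
  {"dx": -0.08, "dy": 0.36, "dz": 0, "wx": 0, "wy": 0, "wz": 0},
  {"dx": -0.12, "dy": 0.54, "dz": 0, "wx": 0, "wy": 0, "wz": 0},
  {"dx": -0.16, "dy": 0.72, "dz": 0, "wx": 0, "wy": 0, "wz": 0},
  {"dx": -0.2, "dy": 0.9, "dz": 0, "wx": 0, "wy": 0, "wz": 0},
])

```text
time_s: 17.73
eef_pos: [0.5492, 0.1795, 0.2073]
eef_rot: [0.215, -0.119, 0.969, 0.026]
wrist_force: [-0.5, -0.2, 1.4]
opening: 1.0
grasp_force: 0.0
```

>>> servo_tool([
  {"dx": -0.04, "dy": 0.18, "dz": -0.1, "wx": 0, "wy": 0, "wz": 0},
  {"dx": -0.08, "dy": 0.36, "dz": -0.2, "wx": 0, "wy": 0, "wz": 0},
  {"dx": -0.12, "dy": 0.54, "dz": -0.3, "wx": 0, "wy": 0, "wz": 0},
  {"dx": -0.15, "dy": 0.72, "dz": -0.3, "wx": 0, "wy": 0, "wz": 0},
  {"dx": -0.15, "dy": 0.87, "dz": -0.3, "wx": 0, "wy": 0, "wz": 0},
])

```text
time_s: 18.15
eef_pos: [0.5331, 0.2665, 0.1759]
eef_rot: [0.213, -0.119, 0.969, 0.026]
wrist_force: [-0.2, -0.6, 0.4]
opening: 1.003
grasp_force: 0.0
```

>>> servo_tool([
  {"dx": 0, "dy": 0, "dz": 0, "wx": 0, "wy": 0, "wz": 0},
  {"dx": 0, "dy": 0, "dz": 0, "wx": 0, "wy": 0, "wz": 0},
  {"dx": 0, "dy": 0, "dz": 0, "wx": 0, "wy": 0, "wz": 0},
  {"dx": 0, "dy": 0, "dz": 0, "wx": 0, "wy": 0, "wz": 0},
  {"dx": 0, "dy": 0, "dz": 0, "wx": 0, "wy": 0, "wz": 0},
])

```text
time_s: 18.57
eef_pos: [0.5355, 0.265, 0.1784]
eef_rot: [0.215, -0.118, 0.969, 0.026]
wrist_force: [-0.4, -1.3, -0.2]
opening: 1.001
grasp_force: 0.0
```

```bash
python3 - <<'E'
from h import *
import pickle
from scipy.spatial.transform import Rotation as R
o=ctrl.get_obs(); q=o["eef_rot"]; C=R.from_quat([q[1],q[2],q[3],q[0]])
G=R.from_quat([-0.11898055,0.96901884,0.02637735,0.21482631]); print(o["eef_pos"],(G*C.inv()).as_rotvec()/np.pi)
c=cam("wrist"); pickle.dump(c,open("w6.pkl","wb")); f=c["frame"].astype(int); g=f.sum(2)/3
print("pred",proj(c,[.559,.2722,.0962]))
for th in (120,135,150):
  for k in comp(g>th,150,60,380,290)[:3]:
    (u,v),wh,an=cv2.minAreaRect(k); print(th,round(u,1),round(v,1),np.round(wh,1),round(an,1),cv2.contourArea(k),np.round(onz(c,u,v,.0962)*1e3,1))
E
```

```text
[0.53551544 0.26496837 0.17839356] [5.69126270e-05 3.56550024e-04 4.60650814e-04]
pred (np.float64(257.744846124908), np.float64(189.7154206221478))
120 264.5 174.5 [229. 229.] 90.0 24748.5 [544.3 273.5  96.2]
120 258.5 190.0 [38. 39.] 90.0 1473.5 [559.1 272.8  96.2]
120 378.8 157.3 [1.4 0.7] 45.0 0.5 [511.4 345.2  96.2]
135 264.5 174.5 [229. 229.] 90.0 24609.5 [544.3 273.5  96.2]
135 258.5 190.0 [38. 39.] 90.0 1444.0 [559.1 272.8  96.2]
135 378.5 157.5 [1.4 0. ] -135.0 0.0 [511.6 345.1  96.2]
150 258.5 189.5 [37. 39.] 90.0 1368.5 [558.7 272.7  96.2]
150 276.0 100.5 [72.  7.] -0.0 24.5 [489.6 266.1  96.2]
150 289.8 77.4 [8.4 4.2] 51.3 19.5 [474.6 269.9  96.2]
```

>>> servo_tool([
  {"dx": -0.137, "dy": -0.015, "dz": 0, "wx": 0, "wy": 0, "wz": 0},
  {"dx": -0.137, "dy": -0.015, "dz": 0, "wx": 0, "wy": 0, "wz": 0},
  {"dx": -0.069, "dy": 0.002, "dz": -0.151, "wx": 0, "wy": 0, "wz": 0},
  {"dx": 0, "dy": 0.019, "dz": -0.302, "wx": 0, "wy": 0, "wz": 0},
  {"dx": 0.068, "dy": 0.036, "dz": -0.453, "wx": 0, "wy": 0, "wz": 0},
])

```text
time_s: 19.03
eef_pos: [0.5432, 0.2693, 0.1334]
eef_rot: [0.216, -0.119, 0.969, 0.026]
wrist_force: [-0.1, 0.3, -0.0]
opening: 0.999
grasp_force: 0.0
```

>>> servo_tool([
  {"dx": 0.074, "dy": 0.018, "dz": -0.163, "wx": 0, "wy": 0, "wz": 0},
  {"dx": 0.147, "dy": 0.037, "dz": -0.325, "wx": 0, "wy": 0, "wz": 0},
  {"dx": 0.221, "dy": 0.055, "dz": -0.488, "wx": 0, "wy": 0, "wz": 0},
  {"dx": 0.27, "dy": 0.067, "dz": -0.597, "wx": 0, "wy": 0, "wz": 0},
  {"dx": 0.294, "dy": 0.073, "dz": -0.65, "wx": 0, "wy": 0, "wz": 0},
])

```text
time_s: 19.45
eef_pos: [0.5716, 0.2761, 0.0663]
eef_rot: [0.214, -0.119, 0.969, 0.026]
wrist_force: [-0.5, 0.1, -0.2]
opening: 1.004
grasp_force: 0.0
```

>>> servo_tool([
  {"dx": 0, "dy": 0, "dz": 0, "wx": 0, "wy": 0, "wz": 0},
  {"dx": 0, "dy": 0, "dz": 0, "wx": 0, "wy": 0, "wz": 0},
  {"dx": 0, "dy": 0, "dz": 0, "wx": 0, "wy": 0, "wz": 0},
  {"dx": 0, "dy": 0, "dz": 0, "wx": 0, "wy": 0, "wz": 0},
  {"dx": 0, "dy": 0, "dz": 0, "wx": 0, "wy": 0, "wz": 0},
])

```text
time_s: 19.87
eef_pos: [0.572, 0.2769, 0.0693]
eef_rot: [0.216, -0.119, 0.969, 0.026]
wrist_force: [-0.1, -0.4, 0.5]
opening: 1.0
grasp_force: 0.0
```

```bash
python3 - <<'E'
from h import *
o=ctrl.get_obs(); print(o["eef_pos"],o["wrist_force"],o["time_s"])
E
```

```text
[0.57195672 0.27690883 0.06925354] [-0.05004105 -0.42839548  0.50809539] 19.8667
```

>>> servo_tool([
  {"dx": 0, "dy": 0, "dz": 0, "wx": 0, "wy": 0, "wz": 0},
  {"dx": 0, "dy": 0, "dz": 0, "wx": 0, "wy": 0, "wz": 0},
  {"dx": 0, "dy": 0, "dz": 0, "wx": 0, "wy": 0, "wz": 0},
  {"dx": 0, "dy": 0, "dz": 0, "wx": 0, "wy": 0, "wz": 0},
  {"dx": 0, "dy": 0, "dz": 0, "wx": 0, "wy": 0, "wz": 0},
], jaw=0)

```text
time_s: 20.28
eef_pos: [0.5716, 0.2767, 0.0684]
eef_rot: [0.215, -0.119, 0.969, 0.026]
wrist_force: [-4.0, -0.6, 3.6]
opening: 0.336
grasp_force: 59.1
```

>>> servo_tool([
  {"dx": -0.02, "dy": -0.005, "dz": 0.045, "wx": 0, "wy": 0, "wz": 0},
  {"dx": -0.06, "dy": -0.015, "dz": 0.136, "wx": 0, "wy": 0, "wz": 0},
  {"dx": -0.12, "dy": -0.031, "dz": 0.272, "wx": 0, "wy": 0, "wz": 0},
  {"dx": -0.205, "dy": -0.051, "dz": 0.453, "wx": 0, "wy": 0, "wz": 0},
  {"dx": -0.287, "dy": -0.072, "dz": 0.634, "wx": 0, "wy": 0, "wz": 0},
])

```text
time_s: 20.7
eef_pos: [0.5409, 0.2689, 0.1307]
eef_rot: [0.213, -0.119, 0.969, 0.026]
wrist_force: [0.2, -0.0, -3.7]
opening: 0.344
grasp_force: 60.5
```

```bash
python3 - <<'E'
from h import *
from scipy.spatial.transform import Rotation as R
o=ctrl.get_obs(); q=o["eef_rot"]; C=R.from_quat([q[1],q[2],q[3],q[0]])
print(o["eef_pos"],o["opening"]*85,o["wrist_force"],o["time_s"])
y=.164; n=np.array([np.cos(np.pi/2+y/2),np.sin(np.pi/2+y/2),0])
print((R.from_rotvec(np.pi*n)*C.inv()).as_rotvec()/np.pi)
E
```

```text
[0.54086323 0.2689257  0.13074226] 29.239334847433714 [ 0.23014496 -0.01348416 -3.6587118 ] 20.7
[-0.02779792  0.13512351 -0.02507308]
```

>>> servo_tool([
  {"dx": 0, "dy": -0.1, "dz": 0.2, "wx": -0.0056, "wy": 0.027, "wz": -0.005},
  {"dx": 0, "dy": -0.3, "dz": 0.3, "wx": -0.0111, "wy": 0.054, "wz": -0.01},
  {"dx": 0, "dy": -0.5, "dz": 0.3, "wx": -0.0167, "wy": 0.081, "wz": -0.015},
  {"dx": 0, "dy": -0.7, "dz": 0.3, "wx": -0.0222, "wy": 0.108, "wz": -0.02},
  {"dx": 0, "dy": -0.9, "dz": 0.3, "wx": -0.0278, "wy": 0.1351, "wz": -0.025},
])

```text
time_s: 21.12
eef_pos: [0.5422, 0.1788, 0.1625]
eef_rot: [0.0, -0.082, 0.997, 0.0]
wrist_force: [0.5, -0.3, -4.0]
opening: 0.344
grasp_force: 60.4
```

>>> servo_tool([
  {"dx": -0.05, "dy": -0.2, "dz": 0, "wx": 0, "wy": 0, "wz": 0},
  {"dx": -0.1, "dy": -0.4, "dz": 0, "wx": 0, "wy": 0, "wz": 0},
  {"dx": -0.15, "dy": -0.6, "dz": 0, "wx": 0, "wy": 0, "wz": 0},
  {"dx": -0.2, "dy": -0.8, "dz": 0, "wx": 0, "wy": 0, "wz": 0},
  {"dx": -0.24, "dy": -1, "dz": 0, "wx": 0, "wy": 0, "wz": 0},
])

```text
time_s: 21.53
eef_pos: [0.5174, 0.0787, 0.161]
eef_rot: [0.001, -0.082, 0.997, 0.0]
wrist_force: [1.1, -0.7, -3.6]
opening: 0.339
grasp_force: 60.4
```

>>> servo_tool([
  {"dx": 0, "dy": -0.2, "dz": 0, "wx": 0, "wy": 0, "wz": 0},
  {"dx": 0, "dy": -0.4, "dz": 0, "wx": 0, "wy": 0, "wz": 0},
  {"dx": 0, "dy": -0.6, "dz": 0, "wx": 0, "wy": 0, "wz": 0},
  {"dx": 0, "dy": -0.7, "dz": 0, "wx": 0, "wy": 0, "wz": 0},
  {"dx": 0, "dy": -0.7, "dz": 0, "wx": 0, "wy": 0, "wz": 0},
])

```text
time_s: 21.95
eef_pos: [0.5184, 0.0079, 0.1614]
eef_rot: [0.002, -0.081, 0.997, 0.0]
wrist_force: [0.3, 0.4, -3.3]
opening: 0.34
grasp_force: 60.3
```

>>> servo_tool([
  {"dx": 0, "dy": 0, "dz": 0, "wx": 0, "wy": 0, "wz": 0},
  {"dx": 0, "dy": 0, "dz": 0, "wx": 0, "wy": 0, "wz": 0},
  {"dx": 0, "dy": 0, "dz": 0, "wx": 0, "wy": 0, "wz": 0},
  {"dx": 0, "dy": 0, "dz": 0, "wx": 0, "wy": 0, "wz": 0},
  {"dx": 0, "dy": 0, "dz": 0, "wx": 0, "wy": 0, "wz": 0},
])

```text
time_s: 22.37
eef_pos: [0.5188, 0.0103, 0.1615]
eef_rot: [0.002, -0.083, 0.997, 0.0]
wrist_force: [0.2, 1.1, -4.2]
opening: 0.342
grasp_force: 60.3
```

```bash
python3 - <<'E'
from h import *
import pickle
from scipy.spatial.transform import Rotation as R
o=ctrl.get_obs(); q=o["eef_rot"]; C=R.from_quat([q[1],q[2],q[3],q[0]])
print(o["eef_pos"],o["wrist_force"],o["time_s"])
y=.164; n=np.array([np.cos(np.pi/2+y/2),np.sin(np.pi/2+y/2),0])
print((R.from_rotvec(np.pi*n)*C.inv()).as_rotvec()/np.pi)
T=np.array([.569,.0005]); e=np.array([[np.cos(y),np.sin(y)],[-np.sin(y),np.cos(y)]]); print("tcp in tray",e@(o["eef_pos"][:2]-T)*1e3)
# block -x top edge from w5
c=pickle.load(open("w5.pkl","rb")); 
for p in ((233,129.5),(295,128.5),(233,172.5),(297,172.5)): print(np.round(e@(onz(c,*p,.066)[:2]-T)*1e3,1))
for p in ((228.5,91),(297,91)): print("wall",np.round(e@(onz(c,*p,.031)[:2]-T)*1e3,1))
E
```

```text
[0.51881882 0.0102565  0.16152914] [ 0.22062882  1.05985979 -4.21889562] 22.3667
[-0.00032602  0.00130074 -0.00043397]
tcp in tray [-47.91495673  17.81845844]
[-32.6 -25.4]
[-33.7  29.2]
[  5.8 -26.1]
[ 5.6 32.5]
wall [-66.6 -31.6]
wall [-66.8  34. ]
```

>>> servo_tool([
  {"dx": -0.019, "dy": -0.013, "dz": -0.15, "wx": 0, "wy": 0.0013, "wz": 0},
  {"dx": -0.019, "dy": -0.013, "dz": -0.3, "wx": 0, "wy": 0.0013, "wz": 0},
  {"dx": -0.019, "dy": -0.013, "dz": -0.45, "wx": 0, "wy": 0.0013, "wz": 0},
  {"dx": -0.019, "dy": -0.013, "dz": -0.55, "wx": 0, "wy": 0.0013, "wz": 0},
  {"dx": -0.019, "dy": -0.013, "dz": -0.55, "wx": 0, "wy": 0.0013, "wz": 0},
])

```text
time_s: 22.78
eef_pos: [0.5152, 0.0089, 0.1042]
eef_rot: [-0.002, -0.082, 0.997, 0.001]
wrist_force: [-1.2, 0.4, -4.5]
opening: 0.344
grasp_force: 60.3
```

>>> servo_tool([
  {"dx": 0, "dy": 0, "dz": -0.04, "wx": 0, "wy": 0, "wz": 0},
  {"dx": 0, "dy": 0, "dz": -0.07, "wx": 0, "wy": 0, "wz": 0},
  {"dx": 0, "dy": 0, "dz": -0.1, "wx": 0, "wy": 0, "wz": 0},
  {"dx": 0, "dy": 0, "dz": -0.12, "wx": 0, "wy": 0, "wz": 0},
  {"dx": 0, "dy": 0, "dz": -0.14, "wx": 0, "wy": 0, "wz": 0},
])

```text
time_s: 23.2
eef_pos: [0.5173, 0.0082, 0.0928]
eef_rot: [0.0, -0.082, 0.997, 0.0]
wrist_force: [-0.3, -0.2, -3.2]
opening: 0.339
grasp_force: 60.4
```

Past the block's top without contact; down to the wall rim next.

>>> servo_tool([
  {"dx": 0, "dy": 0, "dz": -0.07, "wx": 0, "wy": 0, "wz": 0},
  {"dx": 0, "dy": 0, "dz": -0.14, "wx": 0, "wy": 0, "wz": 0},
  {"dx": 0, "dy": 0, "dz": -0.2, "wx": 0, "wy": 0, "wz": 0},
  {"dx": 0, "dy": 0, "dz": -0.24, "wx": 0, "wy": 0, "wz": 0},
  {"dx": 0, "dy": 0, "dz": -0.26, "wx": 0, "wy": 0, "wz": 0},
])

```text
time_s: 23.62
eef_pos: [0.5163, 0.0083, 0.0654]
eef_rot: [-0.001, -0.082, 0.997, 0.001]
wrist_force: [-0.4, 0.5, -2.6]
opening: 0.344
grasp_force: 60.4
```

>>> servo_tool([
  {"dx": 0, "dy": 0, "dz": -0.02, "wx": 0, "wy": 0, "wz": 0},
  {"dx": 0, "dy": 0, "dz": -0.04, "wx": 0, "wy": 0, "wz": 0},
  {"dx": 0, "dy": 0, "dz": -0.06, "wx": 0, "wy": 0, "wz": 0},
  {"dx": 0, "dy": 0, "dz": -0.08, "wx": 0, "wy": 0, "wz": 0},
  {"dx": 0, "dy": 0, "dz": -0.1, "wx": 0, "wy": 0, "wz": 0},
])

```text
time_s: 24.03
eef_pos: [0.5172, 0.0082, 0.0566]
eef_rot: [0.0, -0.082, 0.997, 0.0]
wrist_force: [0.5, 0.1, -3.4]
opening: 0.345
grasp_force: 60.4
```

Inside the walls. Floor expected at TCP about 0.038.

>>> servo_tool([
  {"dx": 0, "dy": 0, "dz": -0.04, "wx": 0, "wy": 0, "wz": 0},
  {"dx": 0, "dy": 0, "dz": -0.08, "wx": 0, "wy": 0, "wz": 0},
  {"dx": 0, "dy": 0, "dz": -0.11, "wx": 0, "wy": 0, "wz": 0},
  {"dx": 0, "dy": 0, "dz": -0.13, "wx": 0, "wy": 0, "wz": 0},
  {"dx": 0, "dy": 0, "dz": -0.14, "wx": 0, "wy": 0, "wz": 0},
])

```text
time_s: 24.45
eef_pos: [0.5167, 0.0083, 0.0421]
eef_rot: [-0.0, -0.082, 0.997, 0.001]
wrist_force: [-0.2, 0.0, -3.2]
opening: 0.343
grasp_force: 60.4
```

>>> servo_tool([
  {"dx": 0, "dy": 0, "dz": -0.008, "wx": 0, "wy": 0, "wz": 0},
  {"dx": 0, "dy": 0, "dz": -0.016, "wx": 0, "wy": 0, "wz": 0},
  {"dx": 0, "dy": 0, "dz": -0.024, "wx": 0, "wy": 0, "wz": 0},
  {"dx": 0, "dy": 0, "dz": -0.032, "wx": 0, "wy": 0, "wz": 0},
  {"dx": 0, "dy": 0, "dz": -0.032, "wx": 0, "wy": 0, "wz": 0},
])

```text
time_s: 24.87
eef_pos: [0.517, 0.0083, 0.0393]
eef_rot: [0.0, -0.082, 0.997, 0.0]
wrist_force: [-0.1, 0.5, -3.5]
opening: 0.341
grasp_force: 60.4
```

>>> servo_tool([
  {"dx": 0, "dy": 0, "dz": -0.006, "wx": 0, "wy": 0, "wz": 0},
  {"dx": 0, "dy": 0, "dz": -0.012, "wx": 0, "wy": 0, "wz": 0},
  {"dx": 0, "dy": 0, "dz": -0.018, "wx": 0, "wy": 0, "wz": 0},
  {"dx": 0, "dy": 0, "dz": -0.02, "wx": 0, "wy": 0, "wz": 0},
  {"dx": 0, "dy": 0, "dz": -0.02, "wx": 0, "wy": 0, "wz": 0},
])

```text
time_s: 25.28
eef_pos: [0.5171, 0.0082, 0.0375]
eef_rot: [0.0, -0.082, 0.997, 0.0]
wrist_force: [-0.6, -0.6, -3.4]
opening: 0.341
grasp_force: 60.8
```

>>> servo_tool([
  {"dx": 0, "dy": 0, "dz": -0.005, "wx": 0, "wy": 0, "wz": 0},
  {"dx": 0, "dy": 0, "dz": -0.01, "wx": 0, "wy": 0, "wz": 0},
  {"dx": 0, "dy": 0, "dz": -0.015, "wx": 0, "wy": 0, "wz": 0},
  {"dx": 0, "dy": 0, "dz": -0.015, "wx": 0, "wy": 0, "wz": 0},
  {"dx": 0, "dy": 0, "dz": -0.015, "wx": 0, "wy": 0, "wz": 0},
])

```text
time_s: 25.7
eef_pos: [0.5173, 0.0082, 0.0373]
eef_rot: [0.0, -0.082, 0.997, 0.0]
wrist_force: [-4.9, 0.6, 12.4]
opening: 0.341
grasp_force: 62.5
```

>>> servo_tool([
  {"dx": 0, "dy": 0, "dz": 0.01, "wx": 0, "wy": 0, "wz": 0},
  {"dx": -0.001, "dy": 0.007, "dz": 0.01, "wx": 0, "wy": 0, "wz": 0},
  {"dx": -0.002, "dy": 0.014, "dz": 0.01, "wx": 0, "wy": 0, "wz": 0},
  {"dx": -0.003, "dy": 0.021, "dz": 0.01, "wx": 0, "wy": 0, "wz": 0},
  {"dx": -0.003, "dy": 0.021, "dz": 0.01, "wx": 0, "wy": 0, "wz": 0},
])

```text
time_s: 26.12
eef_pos: [0.5176, 0.0098, 0.0374]
eef_rot: [0.001, -0.082, 0.997, -0.0]
wrist_force: [-1.0, -4.2, 3.9]
opening: 0.345
grasp_force: 61.4
```

>>> servo_tool([
  {"dx": -0.001, "dy": 0.004, "dz": 0, "wx": 0, "wy": 0, "wz": 0},
  {"dx": -0.001, "dy": 0.008, "dz": 0, "wx": 0, "wy": 0, "wz": 0},
  {"dx": -0.002, "dy": 0.011, "dz": 0, "wx": 0, "wy": 0, "wz": 0},
  {"dx": -0.002, "dy": 0.011, "dz": 0, "wx": 0, "wy": 0, "wz": 0},
  {"dx": -0.002, "dy": 0.011, "dz": 0, "wx": 0, "wy": 0, "wz": 0},
])

```text
time_s: 26.53
eef_pos: [0.5175, 0.0104, 0.0374]
eef_rot: [0.001, -0.082, 0.997, -0.001]
wrist_force: [0.7, -8.4, 4.1]
opening: 0.34
grasp_force: 61.4
```

>>> servo_tool([
  {"dx": 0, "dy": 0, "dz": 0, "wx": 0, "wy": 0, "wz": 0},
  {"dx": 0, "dy": 0, "dz": 0, "wx": 0, "wy": 0, "wz": 0},
  {"dx": 0, "dy": 0, "dz": 0, "wx": 0, "wy": 0, "wz": 0},
  {"dx": 0, "dy": 0, "dz": 0.1, "wx": 0, "wy": 0, "wz": 0},
  {"dx": 0, "dy": 0, "dz": 0.3, "wx": 0, "wy": 0, "wz": 0},
], jaw=0.65)

```text
time_s: 26.95
eef_pos: [0.514, 0.0123, 0.0651]
eef_rot: [-0.003, -0.082, 0.997, 0.001]
wrist_force: [-0.4, 1.3, -0.6]
opening: 0.651
grasp_force: 0.0
```

>>> servo_tool([
  {"dx": 0, "dy": 0, "dz": 0.3, "wx": 0, "wy": 0, "wz": 0},
  {"dx": 0, "dy": 0, "dz": 0.6, "wx": 0, "wy": 0, "wz": 0},
  {"dx": 0, "dy": 0, "dz": 0.9, "wx": 0, "wy": 0, "wz": 0},
  {"dx": 0, "dy": 0, "dz": 1, "wx": 0, "wy": 0, "wz": 0},
  {"dx": 0, "dy": 0, "dz": 1, "wx": 0, "wy": 0, "wz": 0},
], jaw=1)

```text
time_s: 27.37
eef_pos: [0.5187, 0.0113, 0.1707]
eef_rot: [0.003, -0.082, 0.997, -0.0]
wrist_force: [0.2, -0.5, -0.7]
opening: 1.0
grasp_force: 0.0
```

>>> servo_tool([
  {"dx": -0.1, "dy": 0, "dz": 0.3, "wx": 0, "wy": 0, "wz": 0},
  {"dx": -0.2, "dy": 0, "dz": 0.45, "wx": 0, "wy": 0, "wz": 0},
  {"dx": -0.2, "dy": 0, "dz": 0.45, "wx": 0, "wy": 0, "wz": 0},
  {"dx": -0.2, "dy": 0, "dz": 0.45, "wx": 0, "wy": 0, "wz": 0},
  {"dx": -0.2, "dy": 0, "dz": 0.45, "wx": 0, "wy": 0, "wz": 0},
])

```text
time_s: 27.78
eef_pos: [0.4957, 0.0117, 0.2101]
eef_rot: [-0.001, -0.082, 0.997, 0.001]
wrist_force: [0.8, -1.0, -0.0]
opening: 1.002
grasp_force: 0.0
```

```bash
python3 - <<'E'
from h import *
import pickle
o=ctrl.get_obs(); print(o["eef_pos"],o["eef_rot"],o["time_s"])
c=cam("wrist"); pickle.dump(c,open("w7.pkl","wb")); f=c["frame"].astype(int); g=f.sum(2)/3
y=.164; T=np.array([.569,.0005]); e=np.array([[np.cos(y),np.sin(y)],[-np.sin(y),np.cos(y)]])
print("pred pin top",proj(c,[.4385,.001,.1]))
for th in (120,140,160,175):
  for k in comp(g>th,120,0,400,300)[:5]:
    (u,v),wh,an=cv2.minAreaRect(k); 
    if cv2.contourArea(k)>80: print(th,round(u,1),round(v,1),np.round(wh,1),round(an,1),cv2.contourArea(k),np.round(onz(c,u,v,.1)*1e3,1),np.round(e@(onz(c,u,v,.067)[:2]-T)*1e3,1))
E
```

```text
[0.49570385 0.0116751  0.2100865 ] [-1.07475239e-03 -8.20298934e-02  9.96628917e-01  8.62358894e-04] 27.7833
pred pin top (np.float64(254.1463153229476), np.float64(125.33881766104199))
120 259.5 149.5 [299. 279.] 90.0 70925.0 [456.3   8.2 100. ] [-106.    26.3]
140 232.7 241.5 [118.5  65.3] 87.0 3488.0 [538.1  -1.6 100. ] [-16.5   0.3]
140 244.0 203.5 [41. 40.] 90.0 1046.0 [502.6   2.9 100. ] [-55.3  11.9]
140 257.0 128.1 [35.8 36.7] 9.5 1014.5 [440.2   3.5 100. ] [-124.8   24.1]
140 389.0 146.0 [42. 20.] 90.0 632.0 [436.8 109.1 100. ] [-109.1  142.4]
140 233.5 179.5 [ 3. 73.] 90.0 217.0 [483.8  -8.7 100. ] [-78.4   2.4]
160 236.0 262.5 [73. 64.] 90.0 2801.5 [557.4   4.2 100. ] [6.1 3.2]
160 389.0 145.5 [41. 20.] 90.0 614.5 [436.4 109.  100. ] [-109.5  142.4]
175 244.0 244.0 [38. 34.] -0.0 392.5 [538.8   8.5 100. ] [-13.9  11.4]
175 221.3 244.2 [36.1 34.9] 2.3 383.0 [542.1 -10.9 100. ] [-13.7 -10.8]
175 389.5 144.0 [38. 19.] 90.0 367.5 [435.2 109.  100. ] [-110.9  142.7]
```

>>> servo_tool([
  {"dx": -0.3, "dy": -0.04, "dz": 0, "wx": 0, "wy": 0, "wz": 0},
  {"dx": -0.555, "dy": -0.085, "dz": 0, "wx": 0, "wy": 0, "wz": 0},
  {"dx": -0.555, "dy": -0.085, "dz": -0.25, "wx": 0, "wy": 0, "wz": 0},
  {"dx": -0.555, "dy": -0.085, "dz": -0.5, "wx": 0, "wy": 0, "wz": 0},
  {"dx": -0.555, "dy": -0.085, "dz": -0.75, "wx": 0, "wy": 0, "wz": 0},
])

```text
time_s: 28.25
eef_pos: [0.4405, 0.003, 0.1353]
eef_rot: [0.0, -0.082, 0.997, 0.0]
wrist_force: [0.7, -0.3, -0.7]
opening: 1.003
grasp_force: 0.0
```

>>> servo_tool([
  {"dx": 0, "dy": 0, "dz": -0.2, "wx": 0, "wy": 0, "wz": 0},
  {"dx": 0, "dy": 0, "dz": -0.4, "wx": 0, "wy": 0, "wz": 0},
  {"dx": 0, "dy": 0, "dz": -0.58, "wx": 0, "wy": 0, "wz": 0},
  {"dx": 0, "dy": 0, "dz": -0.67, "wx": 0, "wy": 0, "wz": 0},
  {"dx": 0, "dy": 0, "dz": -0.67, "wx": 0, "wy": 0, "wz": 0},
])

```text
time_s: 28.67
eef_pos: [0.4386, 0.0036, 0.067]
eef_rot: [-0.003, -0.082, 0.997, 0.002]
wrist_force: [-0.8, 0.6, -0.1]
opening: 1.004
grasp_force: 0.0
```

>>> servo_tool([
  {"dx": 0, "dy": 0, "dz": 0, "wx": 0, "wy": 0, "wz": 0},
  {"dx": 0, "dy": 0, "dz": 0, "wx": 0, "wy": 0, "wz": 0},
  {"dx": 0, "dy": 0, "dz": 0, "wx": 0, "wy": 0, "wz": 0},
  {"dx": 0, "dy": 0, "dz": 0, "wx": 0, "wy": 0, "wz": 0},
  {"dx": 0, "dy": 0, "dz": 0, "wx": 0, "wy": 0, "wz": 0},
])

```text
time_s: 29.08
eef_pos: [0.4416, 0.0028, 0.0707]
eef_rot: [0.001, -0.082, 0.997, 0.0]
wrist_force: [-0.3, -0.1, -0.4]
opening: 1.002
grasp_force: 0.0
```

>>> servo_tool([
  {"dx": 0, "dy": 0, "dz": 0, "wx": 0, "wy": 0, "wz": 0},
  {"dx": 0, "dy": 0, "dz": 0, "wx": 0, "wy": 0, "wz": 0},
  {"dx": 0, "dy": 0, "dz": 0, "wx": 0, "wy": 0, "wz": 0},
  {"dx": 0, "dy": 0, "dz": 0, "wx": 0, "wy": 0, "wz": 0},
  {"dx": 0, "dy": 0, "dz": 0, "wx": 0, "wy": 0, "wz": 0},
], jaw=0)

```text
time_s: 29.5
eef_pos: [0.4412, 0.003, 0.0702]
eef_rot: [0.0, -0.082, 0.997, 0.001]
wrist_force: [-0.2, 2.4, 3.7]
opening: 0.334
grasp_force: 58.9
```

>>> servo_tool([
  {"dx": 0, "dy": 0, "dz": 0.1, "wx": 0, "wy": 0, "wz": 0},
  {"dx": 0, "dy": 0, "dz": 0.35, "wx": 0, "wy": 0, "wz": 0},
  {"dx": 0, "dy": 0, "dz": 0.65, "wx": 0, "wy": 0, "wz": 0},
  {"dx": 0, "dy": 0, "dz": 0.95, "wx": 0, "wy": 0, "wz": 0},
  {"dx": 0, "dy": 0, "dz": 1, "wx": 0, "wy": 0, "wz": 0},
])

```text
time_s: 29.92
eef_pos: [0.4436, 0.0023, 0.1748]
eef_rot: [0.004, -0.082, 0.997, -0.001]
wrist_force: [1.5, 0.4, -3.9]
opening: 0.332
grasp_force: 60.3
```

>>> servo_tool([
  {"dx": 0.2, "dy": -0.07, "dz": 0, "wx": 0, "wy": 0, "wz": 0},
  {"dx": 0.45, "dy": -0.15, "dz": 0, "wx": 0, "wy": 0, "wz": 0},
  {"dx": 0.7, "dy": -0.22, "dz": 0, "wx": 0, "wy": 0, "wz": 0},
  {"dx": 0.82, "dy": -0.263, "dz": 0, "wx": 0, "wy": 0, "wz": 0},
  {"dx": 0.82, "dy": -0.263, "dz": 0, "wx": 0, "wy": 0, "wz": 0},
])

```text
time_s: 30.33
eef_pos: [0.5246, -0.0244, 0.1689]
eef_rot: [0.0, -0.082, 0.997, 0.0]
wrist_force: [-0.8, -0.9, -4.5]
opening: 0.33
grasp_force: 60.3
```

>>> servo_tool([
  {"dx": 0, "dy": 0, "dz": 0, "wx": 0, "wy": 0, "wz": 0},
  {"dx": 0, "dy": 0, "dz": 0, "wx": 0, "wy": 0, "wz": 0},
  {"dx": 0, "dy": 0, "dz": 0, "wx": 0, "wy": 0, "wz": 0},
  {"dx": 0, "dy": 0, "dz": 0, "wx": 0, "wy": 0, "wz": 0},
  {"dx": 0, "dy": 0, "dz": 0, "wx": 0, "wy": 0, "wz": 0},
])

```text
time_s: 30.75
eef_pos: [0.5225, -0.0231, 0.1699]
eef_rot: [0.0, -0.082, 0.997, 0.0]
wrist_force: [-0.5, 0.2, -4.8]
opening: 0.334
grasp_force: 60.2
```

```bash
python3 - <<'E'
from h import *
import pickle
o=ctrl.get_obs(); print(o["eef_pos"],o["eef_rot"],o["time_s"],o["wrist_force"])
y=.164; T=np.array([.569,.0005]); e=np.array([[np.cos(y),np.sin(y)],[-np.sin(y),np.cos(y)]]); print("tcp in tray",e@(o["eef_pos"][:2]-T)*1e3)
# block -x top edge & bar from w7 : profile along tray x at y_t=-16 and +16, top heights
c=pickle.load(open("w7.pkl","rb")); g=c["frame"].astype(int).sum(2)/3
def prof(z,ys,xs,ax):
    r=[]
    for a in xs:
        p=(np.array([a,ys]) if ax==0 else np.array([ys,a]))/1e3
        w=T+e.T@p; u,v=proj(c,[w[0],w[1],z]); r.append(int(g[int(round(v)),int(round(u))]))
    return list(zip(xs,r))
print("x at y=-16 z.066",prof(.066,-16,range(-44,-22,1),0))
print("x at y=16 z.068",prof(.068,16,range(-72,-22,2),0))
print("y at x=-50 z.068",prof(.068,-50,range(-8,40,2),1))
print("wall x y=-16 z.031",prof(.031,-16,range(-78,-56,1),0))
E
```

```text
[ 0.52246751 -0.02311003  0.16989418] [ 4.84462852e-05 -8.21694331e-02  9.96618274e-01  4.44413833e-04] 30.75 [-0.50491089  0.18825811 -4.78559075]
tcp in tray [-49.76283923 -15.69607158]
x at y=-16 z.066 [(-44, 113), (-43, 114), (-42, 110), (-41, 111), (-40, 111), (-39, 110), (-38, 107), (-37, 110), (-36, 108), (-35, 112), (-34, 108), (-33, 105), (-32, 159), (-31, 172), (-30, 174), (-29, 173), (-28, 173), (-27, 175), (-26, 177), (-25, 176), (-24, 175), (-23, 175)]
x at y=16 z.068 [(-72, 91), (-70, 93), (-68, 92), (-66, 92), (-64, 99), (-62, 152), (-60, 152), (-58, 151), (-56, 150), (-54, 151), (-52, 151), (-50, 150), (-48, 148), (-46, 154), (-44, 146), (-42, 148), (-40, 150), (-38, 150), (-36, 151), (-34, 112), (-32, 171), (-30, 175), (-28, 172), (-26, 175), (-24, 178)]
y at x=-50 z.068 [(-8, 107), (-6, 108), (-4, 111), (-2, 108), (0, 109), (2, 107), (4, 154), (6, 153), (8, 146), (10, 152), (12, 149), (14, 148), (16, 150), (18, 155), (20, 144), (22, 151), (24, 149), (26, 147), (28, 155), (30, 150), (32, 131), (34, 104), (36, 106), (38, 92)]
wall x y=-16 z.031 [(-78, 103), (-77, 106), (-76, 97), (-75, 96), (-74, 94), (-73, 113), (-72, 152), (-71, 168), (-70, 163), (-69, 157), (-68, 133), (-67, 108), (-66, 99), (-65, 105), (-64, 101), (-63, 99), (-62, 105), (-61, 105), (-60, 97), (-59, 103), (-58, 103), (-57, 100)]
```

>>> servo_tool([
  {"dx": 0.01, "dy": 0, "dz": -0.1, "wx": 0, "wy": 0, "wz": 0},
  {"dx": 0.01, "dy": 0, "dz": -0.2, "wx": 0, "wy": 0, "wz": 0},
  {"dx": 0.01, "dy": 0, "dz": -0.27, "wx": 0, "wy": 0, "wz": 0},
  {"dx": 0.01, "dy": 0, "dz": -0.31, "wx": 0, "wy": 0, "wz": 0},
  {"dx": 0.01, "dy": 0, "dz": -0.34, "wx": 0, "wy": 0, "wz": 0},
])

```text
time_s: 31.17
eef_pos: [0.5232, -0.0232, 0.1345]
eef_rot: [-0.001, -0.082, 0.997, 0.001]
wrist_force: [-0.0, 0.0, -3.2]
opening: 0.333
grasp_force: 60.2
```

>>> servo_tool([
  {"dx": 0, "dy": 0, "dz": -0.03, "wx": 0, "wy": 0, "wz": 0},
  {"dx": 0, "dy": 0, "dz": -0.08, "wx": 0, "wy": 0, "wz": 0},
  {"dx": 0, "dy": 0, "dz": -0.14, "wx": 0, "wy": 0, "wz": 0},
  {"dx": 0, "dy": 0, "dz": -0.2, "wx": 0, "wy": 0, "wz": 0},
  {"dx": 0, "dy": 0, "dz": -0.22, "wx": 0, "wy": 0, "wz": 0},
])

```text
time_s: 31.58
eef_pos: [0.5234, -0.0232, 0.1127]
eef_rot: [-0.001, -0.082, 0.997, 0.001]
wrist_force: [1.0, -0.5, -5.3]
opening: 0.332
grasp_force: 60.2
```

>>> servo_tool([
  {"dx": 0, "dy": 0, "dz": -0.03, "wx": 0, "wy": 0, "wz": 0},
  {"dx": 0, "dy": 0, "dz": -0.07, "wx": 0, "wy": 0, "wz": 0},
  {"dx": 0, "dy": 0, "dz": -0.1, "wx": 0, "wy": 0, "wz": 0},
  {"dx": 0, "dy": 0, "dz": -0.13, "wx": 0, "wy": 0, "wz": 0},
  {"dx": 0, "dy": 0, "dz": -0.15, "wx": 0, "wy": 0, "wz": 0},
])

```text
time_s: 32.0
eef_pos: [0.5239, -0.0234, 0.0985]
eef_rot: [0.0, -0.082, 0.997, 0.0]
wrist_force: [0.1, -0.3, -4.3]
opening: 0.33
grasp_force: 60.2
```

>>> servo_tool([
  {"dx": 0, "dy": 0, "dz": -0.04, "wx": 0, "wy": 0, "wz": 0},
  {"dx": 0, "dy": 0, "dz": -0.08, "wx": 0, "wy": 0, "wz": 0},
  {"dx": 0, "dy": 0, "dz": -0.12, "wx": 0, "wy": 0, "wz": 0},
  {"dx": 0, "dy": 0, "dz": -0.15, "wx": 0, "wy": 0, "wz": 0},
  {"dx": 0, "dy": 0, "dz": -0.17, "wx": 0, "wy": 0, "wz": 0},
])

```text
time_s: 32.42
eef_pos: [0.5237, -0.0233, 0.0813]
eef_rot: [-0.0, -0.082, 0.997, 0.001]
wrist_force: [-0.4, 0.6, -5.0]
opening: 0.331
grasp_force: 60.3
```

>>> servo_tool([
  {"dx": 0, "dy": 0, "dz": -0.005, "wx": 0, "wy": 0, "wz": 0},
  {"dx": 0, "dy": 0, "dz": -0.01, "wx": 0, "wy": 0, "wz": 0},
  {"dx": 0, "dy": 0, "dz": -0.015, "wx": 0, "wy": 0, "wz": 0},
  {"dx": 0, "dy": 0, "dz": -0.02, "wx": 0, "wy": 0, "wz": 0},
  {"dx": 0, "dy": 0, "dz": -0.02, "wx": 0, "wy": 0, "wz": 0},
])

```text
time_s: 32.83
eef_pos: [0.5241, -0.0234, 0.08]
eef_rot: [0.0, -0.082, 0.997, 0.0]
wrist_force: [-0.1, 1.0, -4.1]
opening: 0.33
grasp_force: 60.2
```

>>> servo_tool([
  {"dx": 0, "dy": 0, "dz": -0.006, "wx": 0, "wy": 0, "wz": 0},
  {"dx": 0, "dy": 0, "dz": -0.012, "wx": 0, "wy": 0, "wz": 0},
  {"dx": 0, "dy": 0, "dz": -0.018, "wx": 0, "wy": 0, "wz": 0},
  {"dx": 0, "dy": 0, "dz": -0.022, "wx": 0, "wy": 0, "wz": 0},
  {"dx": 0, "dy": 0, "dz": -0.022, "wx": 0, "wy": 0, "wz": 0},
])

```text
time_s: 33.25
eef_pos: [0.5239, -0.0234, 0.0775]
eef_rot: [-0.0, -0.082, 0.997, 0.0]
wrist_force: [-0.7, 0.6, -4.8]
opening: 0.333
grasp_force: 60.2
```

>>> servo_tool([
  {"dx": 0, "dy": 0, "dz": -0.005, "wx": 0, "wy": 0, "wz": 0},
  {"dx": 0, "dy": 0, "dz": -0.01, "wx": 0, "wy": 0, "wz": 0},
  {"dx": 0, "dy": 0, "dz": -0.013, "wx": 0, "wy": 0, "wz": 0},
  {"dx": 0, "dy": 0, "dz": -0.013, "wx": 0, "wy": 0, "wz": 0},
  {"dx": 0, "dy": 0, "dz": -0.013, "wx": 0, "wy": 0, "wz": 0},
])

```text
time_s: 33.67
eef_pos: [0.524, -0.0234, 0.0763]
eef_rot: [0.0, -0.082, 0.997, 0.0]
wrist_force: [0.6, 0.5, -4.4]
opening: 0.335
grasp_force: 60.2
```

>>> servo_tool([
  {"dx": 0, "dy": 0, "dz": -0.005, "wx": 0, "wy": 0, "wz": 0},
  {"dx": 0, "dy": 0, "dz": -0.01, "wx": 0, "wy": 0, "wz": 0},
  {"dx": 0, "dy": 0, "dz": -0.013, "wx": 0, "wy": 0, "wz": 0},
  {"dx": 0, "dy": 0, "dz": -0.013, "wx": 0, "wy": 0, "wz": 0},
  {"dx": 0, "dy": 0, "dz": -0.013, "wx": 0, "wy": 0, "wz": 0},
])

```text
time_s: 34.08
eef_pos: [0.5245, -0.0234, 0.0762]
eef_rot: [0.001, -0.082, 0.997, 0.0]
wrist_force: [-2.3, 1.7, 5.8]
opening: 0.331
grasp_force: 61.3
```

>>> servo_tool([
  {"dx": 0, "dy": 0, "dz": 0.003, "wx": 0, "wy": 0, "wz": 0},
  {"dx": 0, "dy": 0, "dz": 0.003, "wx": 0, "wy": 0, "wz": 0},
  {"dx": 0, "dy": 0, "dz": 0.003, "wx": 0, "wy": 0, "wz": 0},
  {"dx": 0, "dy": 0, "dz": 0.003, "wx": 0, "wy": 0, "wz": 0},
  {"dx": 0, "dy": 0, "dz": 0.003, "wx": 0, "wy": 0, "wz": 0},
], jaw=0.8)

```text
time_s: 34.5
eef_pos: [0.5241, -0.0235, 0.0754]
eef_rot: [0.0, -0.082, 0.997, 0.0]
wrist_force: [0.6, -0.2, 0.2]
opening: 0.799
grasp_force: 0.0
```

>>> servo_tool([
  {"dx": 0, "dy": 0, "dz": 0.1, "wx": 0, "wy": 0, "wz": 0},
  {"dx": 0, "dy": 0, "dz": 0.3, "wx": 0, "wy": 0, "wz": 0},
  {"dx": 0, "dy": 0, "dz": 0.6, "wx": 0, "wy": 0, "wz": 0},
  {"dx": 0, "dy": 0, "dz": 0.9, "wx": 0, "wy": 0, "wz": 0},
  {"dx": 0, "dy": 0, "dz": 1, "wx": 0, "wy": 0, "wz": 0},
])

```text
time_s: 34.92
eef_pos: [0.5265, -0.024, 0.1807]
eef_rot: [0.004, -0.082, 0.997, -0.001]
wrist_force: [0.6, 0.5, 0.4]
opening: 0.801
grasp_force: 0.0
```

>>> servo_tool([
  {"dx": 0.2, "dy": 0, "dz": 0.2, "wx": 0, "wy": 0, "wz": 0},
  {"dx": 0.4, "dy": 0, "dz": 0.4, "wx": 0, "wy": 0, "wz": 0},
  {"dx": 0.6, "dy": 0, "dz": 0.6, "wx": 0, "wy": 0, "wz": 0},
  {"dx": 0.6, "dy": 0, "dz": 0.6, "wx": 0, "wy": 0, "wz": 0},
  {"dx": 0.6, "dy": 0, "dz": 0.6, "wx": 0, "wy": 0, "wz": 0},
])

```text
time_s: 35.33
eef_pos: [0.585, -0.0235, 0.2365]
eef_rot: [0.001, -0.082, 0.997, 0.0]
wrist_force: [-0.2, -0.2, 0.7]
opening: 0.799
grasp_force: 0.0
```

```bash
python3 - <<'E'
from h import *
import pickle
o=ctrl.get_obs(); print(o["eef_pos"],o["time_s"],o["wrist_force"])
c=cam("wrist"); pickle.dump(c,open("w8.pkl","wb")); g=c["frame"].astype(int).sum(2)/3
y=.164; T=np.array([.569,.0005]); e=np.array([[np.cos(y),np.sin(y)],[-np.sin(y),np.cos(y)]])
def prof(z,s,xs,ax):
    r=[]
    for a in xs:
        p=(np.array([a,s]) if ax==0 else np.array([s,a]))/1e3; w=T+e.T@p; u,v=proj(c,[w[0],w[1],z]); r.append((a,int(g[int(round(v)),int(round(u))])))
    return r
print("pin x",prof(.106,-16,range(-72,-26,2),0)); print("pin y",prof(.106,-50,range(-40,10,2),1))
print("bar x",prof(.068,18,range(-70,-22,2),0)); print("bar y",prof(.068,-50,range(-2,40,2),1))
print("block x",prof(.066,20,range(-40,16,2),0)); print("block y",prof(.066,-10,range(-40,40,3),1))
print("hub x",prof(.071,-1,range(10,66,2),0)); print("hub y",prof(.071,37,range(-26,26,2),1))
# clamp grip dark at open place in top view
t=cam("top"); gt=t["frame"].astype(int).sum(2)/3
print("clamp",[ (cv2.boundingRect(k)) for k in comp(gt<45,355,160,410,250)[:3]], proj(t,[.636,-.267,.112]))
E
```

```text
[ 0.58498362 -0.02353775  0.23650937] 35.3333 [-0.22795438 -0.23943177  0.72967933]
pin x [(-72, 129), (-70, 148), (-68, 160), (-66, 117), (-64, 95), (-62, 139), (-60, 151), (-58, 151), (-56, 144), (-54, 149), (-52, 147), (-50, 151), (-48, 149), (-46, 140), (-44, 147), (-42, 149), (-40, 143), (-38, 145), (-36, 143), (-34, 138), (-32, 177), (-30, 172), (-28, 173)]
pin y [(-40, 132), (-38, 135), (-36, 143), (-34, 149), (-32, 115), (-30, 128), (-28, 147), (-26, 147), (-24, 145), (-22, 149), (-20, 148), (-18, 147), (-16, 151), (-14, 146), (-12, 148), (-10, 145), (-8, 148), (-6, 145), (-4, 145), (-2, 149), (0, 107), (2, 108), (4, 106), (6, 107), (8, 101)]
bar x [(-70, 160), (-68, 143), (-66, 86), (-64, 88), (-62, 151), (-60, 148), (-58, 152), (-56, 155), (-54, 99), (-52, 100), (-50, 109), (-48, 98), (-46, 105), (-44, 100), (-42, 99), (-40, 103), (-38, 99), (-36, 104), (-34, 90), (-32, 117), (-30, 121), (-28, 123), (-26, 117), (-24, 174)]
bar y [(-2, 142), (0, 142), (2, 97), (4, 104), (6, 109), (8, 104), (10, 106), (12, 105), (14, 104), (16, 106), (18, 109), (20, 101), (22, 101), (24, 104)
[... 726 characters left out ...]
(12, 136), (14, 97), (16, 103), (18, 105), (20, 94), (22, 179), (24, 172), (26, 171), (28, 168), (30, 170), (32, 174), (34, 174), (36, 172), (38, 172), (40, 169), (42, 169), (44, 168), (46, 169), (48, 167), (50, 168), (52, 174), (54, 158), (56, 159), (58, 154), (60, 126), (62, 129), (64, 129)]
hub y [(-26, 168), (-24, 173), (-22, 172), (-20, 170), (-18, 155), (-16, 171), (-14, 168), (-12, 168), (-10, 174), (-8, 171), (-6, 170), (-4, 168), (-2, 170), (0, 173), (2, 172), (4, 167), (6, 172), (8, 169), (10, 172), (12, 169), (14, 168), (16, 124), (18, 119), (20, 101), (22, 110), (24, 64)]
clamp [(355, 160, 33, 90), (357, 203, 1, 1)] (np.float64(388.71745541124704), np.float64(179.29385736108046))
```

```bash
python3 -c "
from h import *
print(workorder.hand_in())"
```

```text
the job is handed in; nothing more can be done
None
```

I handed the job in at about 35 s: the clamp was swung open, and the block, bar and pin were set down gently in the tray beside the hub. The last wrist-camera check had all four parts in place; the hand-in returned no verdict, and I last saw the clamp open right after setting the block down.

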